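Put the glaze rack in order under its seesaw keeper

ROBOT

A 6-joint arm with a two-finger parallel gripper is mounted at the origin on a cart in front of the work surface, level with it; the furniture and walls round the work are solid. World frame = base frame: x ahead of the robot, y to its left, z up, the work surface at z = 0. Lengths are in m, angles in rad, forces in N, time in s.
With the tool pointing down it reaches from about 0.375 to 0.925 m from the base axis. Payload 5.7 kg.
Tool frame: the origin (TCP) lies at the very end of the fingers, on their centre line; the grasp point (between the pads) lies behind it (arm.grasp_offset is the y of the grasp point in the tool frame, in m); y points along the fingers, x is the direction in which the jaws open and shut, and the axes are right-handed (so a half turn about y gives the same grasp; the last joint's range is limited). The gripper opens to 85 mm and grips with 20 to 120 N. Pads are 22 mm wide; open, the fingers measure 114 mm over their backs; the gripper's body (76 mm by 85 mm) begins 54 mm behind the grasp point. The pads swing forward as they close: fully open they stand 13 mm farther back than shut.
Start: joints at [-1.321, 0.359, 1.51, -0, 1.272, -0.115], TCP at [0.214, -0.56, 0.231] pointing down, gripper open.
Joint ranges: [-2.97, 2.97], [-1.01, 2.36], [0.21, 2.38], [-0.96, 4.11], [0.2, 2.71], [-2.98, 2.98]. Speed limits (rad/s): [2.39, 2.39, 3.14, 3.14, 3.14, 3.14].

INTERFACE

Orientations are given as a rotation vector (axis times angle).
In Python, from station import arm, imaging gives the robot as it stands.
- The arm moves only by the tool carry_out, never from a script. Its argument "steps" is a list that holds one entry, the list of rows, each a list of 4 numbers: the shift along the world's x, y, z in mm, then the turn about the world's z in rad. A call has exactly 10 rows; each row is the pose to reach, as a shift and turn from the pose commanded when the call began; what a row does not reach only later rows make up. A row lasts 1/8 s, in which the tool goes at most 62.5 mm and 10.7 degrees, less where a joint would pass 70% of its speed; a pose out of reach is approached as far as the arm can. A call with a gripper value outside its range is refused whole. "fingers" is the finger opening in mm, from 0 to 85.4, set as the call begins (left out, the last holds). The fingers move at their own pace and stop on an object; "squeeze" is the grip in N (left out, the last holds). Time passes only in rows, so rows that repeat a pose let the fingers close, or fill a call up. It gives the time, the measured TCP pose, the force and the opening at its end, in the units of the state.
- arm.get_state(): the state, without advancing time (a new reading comes with each control period).
- imaging.capture(name): name is "scene" or "top" or "wrist"; returns a dict with "img" (420x560x3 uint8, red, green, blue), "camera_matrix" (3x3 intrinsics, pixels), "D" ([k1, k2, p1, p2, k3] as OpenCV has them; the pictures are not rectified), "rvec" (rotation vector, rad) and "tvec" (3), from world to camera coordinates, as OpenCV has them. Camera axes: x right, y down, z forward; pixel columns grow to the right and rows downward; lengths in m; the calibration is good to about 2 mm. A picture is of the moment at which its call begins. There is no depth.
- arm.sign_off(): hands the job in, once; it reports no verdict.
The state is a dict: "clock": time; "qpos": joint angles; "qvel": joint speeds; "tau": joint torques, N m; "tcp_pos": TCP position; "tool_rot": TCP orientation; "contact_force": force on the tool from outside, world axes, zero at the start; "wrist_torque": the same for the moment, N m; "gripper_width": opening from 0.0 (shut) to 1.0 (fully open).
Only numpy, scipy, OpenCV 4.12 (cv2) and the standard library are available. Lean on these libraries where they do the work, as an engineer would, in place of code of your own. Each camera call takes 0.05 s, during which the arm holds its last target.

TASK

Press the paddle of the glaze rack all the way down so that the keeper rail at its other end tips right up. With the keeper still up, swap the two bottles that stand on each other's colour disc and stand the one or two loose glaze bottles left on the worktop beside the rack on it too (the four spares at the back beside the wooden drawer chest stay there), so that each bottle stands upright and centred on the disc of its cap's colour. Then tip the keeper rail fully down again over the bottles, and leave the other tools lying where they are.

Things in the scene. Friction and masses are not known exactly. Their poses are not given: they have to be found in the camera images.
- glaze_iron: Glaze bottle with red-brown cap and label, loose, 112 tall; round body 49 in diameter up to 95, above it the round cap, 29 in diameter and 20 tall, a good place to grip (the body is smooth and slippery, friction about 0.5; the cap about 0.6). Heavy at the foot (0.15 kg in all, more or less). Origin: centre of its underside; z up its axis.
- spot_iron: Red-brown disc, 64 in diameter and 2 thick, fixed on the rack's board: the place of the bottle with the red-brown cap. Origin: centre of its underside (its top, where a bottle stands, is 2 above that).
- glaze_moss: Glaze bottle with green cap and label, loose, 98 tall; round body 43 in diameter up to 83, above it the round cap, 25 in diameter and 20 tall, a good place to grip (the body is smooth and slippery, friction about 0.5; the cap about 0.6). Heavy at the foot (0.15 kg in all, more or less). Origin: centre of its underside; z up its axis.
- spot_moss: Green disc, 64 in diameter and 2 thick, fixed on the rack's board: the place of the bottle with the green cap. Origin: centre of its underside (its top, where a bottle stands, is 2 above that).
- glaze_bone: Glaze bottle with cream cap and label, loose, 104 tall; round body 46 in diameter up to 88, above it the round cap, 27 in diameter and 20 tall, a good place to grip (the body is smooth and slippery, friction about 0.5; the cap about 0.6). Heavy at the foot (0.15 kg in all, more or less). Origin: centre of its underside; z up its axis. Sometimes absent.
- spot_bone: Cream disc, 64 in diameter and 2 thick, fixed on the rack's board: the place of the bottle with the cream cap. Origin: centre of its underside (its top, where a bottle stands, is 2 above that).
- glaze_sky: Glaze bottle with blue cap and label, loose, 86 tall; round body 39 in diameter up to 73, above it the round cap, 23 in diameter and 20 tall, a good place to grip (the body is smooth and slippery, friction about 0.5; the cap about 0.6). Heavy at the foot (0.15 kg in all, more or less). Origin: centre of its underside; z up its axis. Sometimes absent.
- spot_sky: Blue disc, 64 in diameter and 2 thick, fixed on the rack's board: the place of the bottle with the blue cap. Origin: centre of its underside (its top, where a bottle stands, is 2 above that).
- rack: Wooden bottle rack, fixed. Origin: centre of the underside of its front board (90 x 300, 6 thick); y along the row, x away from the robot. Four colour discs lie in a row on the board at y = -108, -36, 36, 108 in any order. A gallery rail of 6 wire runs round the board, its top 43 above the worktop, inside it 70 wide and 278 long. Two posts, 10 thick, 30 deep and 147 high, stand behind the row at x = 105, y = -68 and 68, and carry the keeper, a seesaw frame.
- keeper (a joint): Seesaw keeper of the rack, turning about the pivot, parallel to the rack's y. 0: down, its round rail lies level over the row of caps. It grows as the paddle is pressed down and the rail tips up; 1.5 is the upper stop, where the rail stands up behind the row and the bottles can be lifted straight up. Friction (about 0.1 N m) keeps it where it is left; about 2 to 4 N on the paddle moves it.
- pivot (a point): Middle of the keeper's axle, 132 above the worktop; fixed to the rack. Axes as the rack's.
- paddle (a point): Middle of the top face of the keeper's black press paddle (44 long, 56 wide, 10 thick), which sticks out behind the pivot, 66 from it. At keeper 0 the paddle slopes up and away from the row at 0.68 rad; at 1.5 it slopes down at 0.82 rad. Axes turn with the keeper.
- rail (a point): Middle of the keeper's rail, a round steel bar 12 in diameter and 276 long along the rack's y, 105 from the pivot, with free bar for 40 either side of the middle (then come the two arms, at y = -45 and 45). At keeper 0 it is over the row's centre line, 132 above the worktop; at keeper 1.5 it is 7 in front of the pivot and 105 above it.
- rubber_kidney: Red rubber kidney, 52 x 100 x 8, a bystander, loose. Origin: centre of its underside.
- wood_rib: Wooden rib, 58 x 109 x 8, a bystander, loose. Origin: centre of its underside.
- ring_cutter_1: Steel ring cutter, 67 in diameter, 22 high, a bystander, loose. Origin: centre of its underside.
Not all that is in view belongs to the job. Leave any yellow look-alike of the glaze_iron alone.

How it is judged:
On the way, in this order (a step that is already met when the one before it is completed fails the run):
1. the paddle is pressed down and the keeper rail tipped right up (keeper over 1.4 rad) (value of joint keeper above 1.4 rad), for 0.2 s.
2. with the keeper still up (over 1.0 rad), every bottle present stands upright on the disc of its own colour, within 12 mm of the centre (horizontal distance between glaze_iron and spot_iron below 0.012 m and angle between each of glaze_iron, glaze_moss, glaze_bone, glaze_sky's own z axis and vertical below 0.1 rad and z of glaze_iron in the frame of spot_iron below 0.006 m and linear speed of each of glaze_iron, glaze_moss, glaze_bone, glaze_sky below 0.02 m/s and horizontal distance between glaze_moss and spot_moss below 0.012 m and z of glaze_moss in the frame of spot_moss below 0.006 m and horizontal distance between glaze_bone and spot_bone below 0.012 m and z of glaze_bone in the frame of spot_bone below 0.006 m and horizontal distance between glaze_sky and spot_sky below 0.012 m and z of glaze_sky in the frame of spot_sky below 0.006 m and value of joint keeper above 1 rad), for 0.2 s.
At the end, for the whole second after the job is handed in: Every bottle present stands at rest, upright (within 0.1 rad), on the disc of its own colour within 12 mm of its centre, and the keeper is down (below 0.08 rad) (horizontal distance between glaze_iron and spot_iron below 0.012 m and angle between each of glaze_iron, glaze_moss, glaze_bone, glaze_sky's own z axis and vertical below 0.1 rad and z of glaze_iron in the frame of spot_iron below 0.006 m and linear speed of each of glaze_iron, glaze_moss, glaze_bone, glaze_sky below 0.02 m/s and horizontal distance between glaze_moss and spot_moss below 0.012 m and z of glaze_moss in the frame of spot_moss below 0.006 m and horizontal distance between glaze_bone and spot_bone below 0.012 m and z of glaze_bone in the frame of spot_bone below 0.006 m and horizontal distance between glaze_sky and spot_sky below 0.012 m and z of glaze_sky in the frame of spot_sky below 0.006 m and value of joint keeper below 0.08 rad and velocity of joint keeper below 0.05 rad/s); the robot touches nothing.
It fails at once if the rubber kidney is moved more than 30 mm (distance of rubber_kidney from where it was at the start of the episode above 0.03 m).
It fails at once if the wooden rib is moved more than 30 mm (distance of wood_rib from where it was at the start of the episode above 0.03 m).
It fails at once if the ring cutter is moved more than 30 mm (distance of ring_cutter_1 from where it was at the start of the episode above 0.03 m).
Of glaze_bone, glaze_sky only 1 to 2 are there at a start; the rules pass over those that are not, and their reading is None.
At some moment in a run one of glaze_bone, glaze_sky may be knocked a few centimetres aside while the robot is not near it.
It also fails if it takes over 210 s, if anything falls off the work surface, if the arm or the gripper's body presses on something with over 40 N, if the wrist force passes 120 N, or if a joint passes its speed limit or range.

## Working session

There is one attempt and no reset: what is moved stays moved. The work goes in short steps, Python scripts to look and compute and a tool call to move; the robot and the scene stay as the last step left them, time stands still between calls to the robot, and variables do not carry over. Pictures are saved under pics/ and viewed, and the job is handed in when it is done.

Besides the shell and the picture viewer there is one more tool, called after "Call:" by a JSON object that holds its "name" and its "arguments", one argument or row to a line. carry_out: Moves the arm, as the interface text tells. Its arguments: {"type":"object","properties":{"steps":{"type":"array"},"fingers":{"type":"number"},"squeeze":{"type":"number"}},"required":["steps"]}

```bash
ls; mkdir -p pics; python3 - <<'E'
from station import arm, imaging
import cv2
print(arm.get_state(), arm.grasp_offset)
for n in ("scene","top","wrist"):
    c=imaging.capture(n); cv2.imwrite(f"pics/{n}0.png",c["img"][:,:,::-1]); print(n,c["camera_matrix"],c["D"],c["rvec"],c["tvec"])
E
```

```text
pics
{'clock': 0.0, 'qpos': array([-1.32112450e+00,  3.59523456e-01,  1.51144084e+00,  3.27889352e-05,
        1.27247753e+00, -1.15051748e-01]), 'qvel': array([-0.00041064,  0.00135338,  0.00099336,  0.00118905,  0.0006918 ,
       -0.00126042]), 'tau': array([-1.17881886e-03, -5.27631533e+01, -2.78616643e+01, -2.09736991e-04,
        1.32873090e-02,  1.48316099e-05]), 'tcp_pos': array([ 0.21387762, -0.55986323,  0.23043939]), 'tool_rot': array([-1.35868185,  0.93744038, -0.93517545]), 'contact_force': array([-0.37698581, -0.52160069,  0.21371125]), 'wrist_torque': array([-0.02749829,  0.01884591,  0.01405305]), 'gripper_width': 1.001911037649776} -0.0187
scene [[538.99608087   0.         276.21678749]
 [  0.         538.99608087 210.47356778]
 [  0.           0.           1.        ]] [0.05591756 0.         0.         0.         0.        ] [ 1.07121759 -2.32533445  1.06729487] [0.3822951  0.36817047 1.12681599]
top [[421.90446182   0.         281.08157582]
 [  0.         421.90446182 212.99394187]
 [  0.           0.           1.        ]] [0.02016284 0.         0.         0.         0.        ] [ 2.17929942 -2.20422167  0.09560728] [0.00256592 0.59190501 1.1864057 ]
wrist [[293.60246524   0.         273.61042735]
 [  0.         293.60246524 206.19794678]
 [  0.           0.           1.        ]] [-0.04119234  0.          0.          0.          0.        ] [-2.37564395  1.63611597  0.25212564] [-0.59838488 -0.03876525  0.3792427 ]
```

View pics/scene0.png

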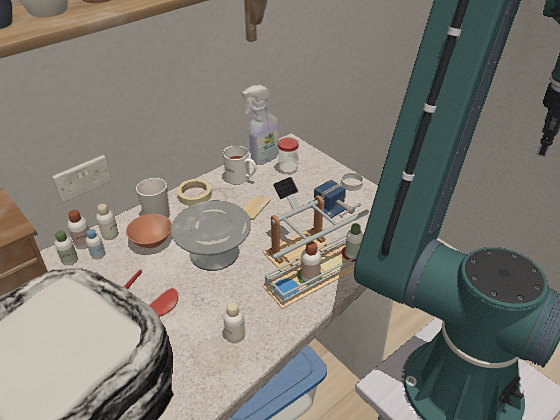

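View pics/top0.png

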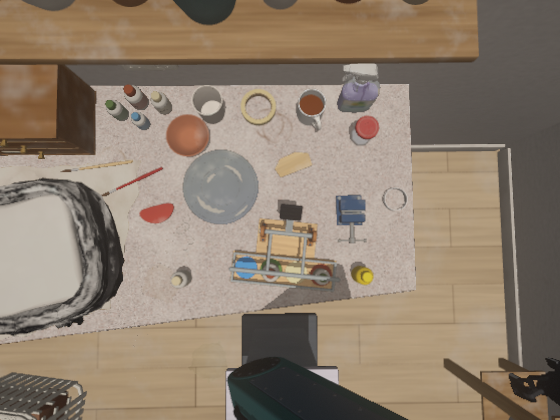

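View pics/wrist0.png

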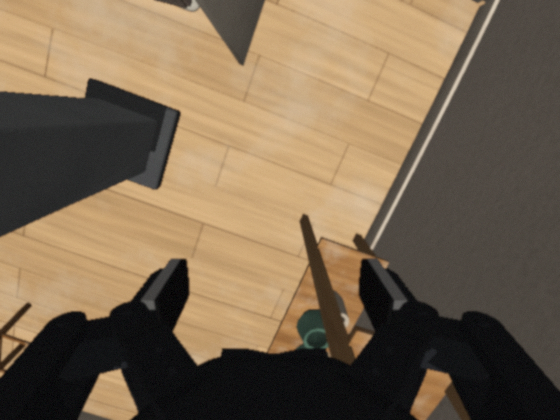

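The views show the rack with two bottles (red-brown and green caps), a loose cream bottle at top (180,279), and a yellow look-alike at (365,275). I'll zoom in for detail.

```bash
cat > h.py <<'E'
from station import arm, imaging
import cv2, numpy as np
from scipy.spatial.transform import Rotation as R
def cap(n): 
    c=imaging.capture(n); c['bgr']=np.ascontiguousarray(c['img'][:,:,::-1]); return c
def ray(c,px):
    Rm=cv2.Rodrigues(c['rvec'])[0]; u=cv2.undistortPoints(np.array([[px]],float),c['camera_matrix'],c['D'])[0,0]
    return -Rm.T@np.ravel(c['tvec']), Rm.T@np.array([u[0],u[1],1.])
def plane(c,px,z):
    o,d=ray(c,px); return o+d*(z-o[2])/d[2]
def proj(c,p): return cv2.projectPoints(np.array(p,float).reshape(-1,3),c['rvec'],c['tvec'],c['camera_matrix'],c['D'])[0].reshape(-1,2)
def tri(*cp):
    A=np.zeros((3,3));b=np.zeros(3)
    for c,px in cp:
        o,d=ray(c,px); d/=np.linalg.norm(d); M=np.eye(3)-np.outer(d,d); A+=M;b+=M@o
    p=np.linalg.solve(A,b); 
    return p
def crop(c,x0,y0,x1,y1,f,name):
    cv2.imwrite(f'pics/{name}.png',cv2.resize(c['bgr'][y0:y1,x0:x1],None,fx=f,fy=f,interpolation=cv2.INTER_CUBIC))
E
python3 - <<'E'
from h import *
c=cap('top'); crop(c,220,180,390,300,4.7,'topz'); print(plane(c,(180,279),.1),plane(c,(240,260),0.01),plane(c,(320,270),.01))
for n,p in dict(kid=(157,213),rib=(293,163),ring=(395,199),yel=(365,275),padd=(290,212)).items(): print(n,plane(c,p,.01))
s=cap('scene'); crop(s,200,160,380,310,4.4,'scz')
E
```

```text
[0.41489738 0.26523153 0.1       ] [0.45914951 0.11481877 0.01      ] [ 0.42782489 -0.11386285  0.01      ]
kid [0.59656595 0.3520938  0.01      ]
rib [ 0.73845176 -0.04082401  0.01      ]
ring [ 0.62987186 -0.33564681  0.01      ]
yel [ 0.41206897 -0.24258316  0.01      ]
padd [ 0.59531995 -0.0301601   0.01      ]
```

View pics/topz.png

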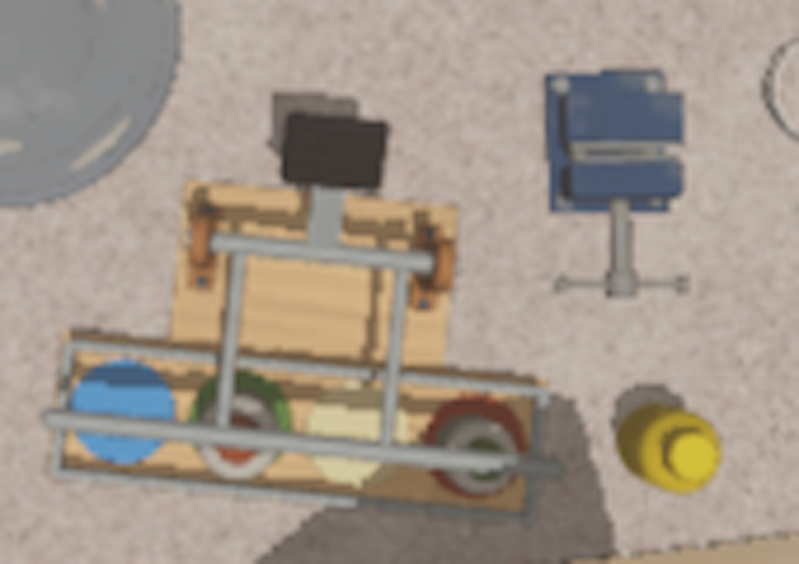

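View pics/scz.png

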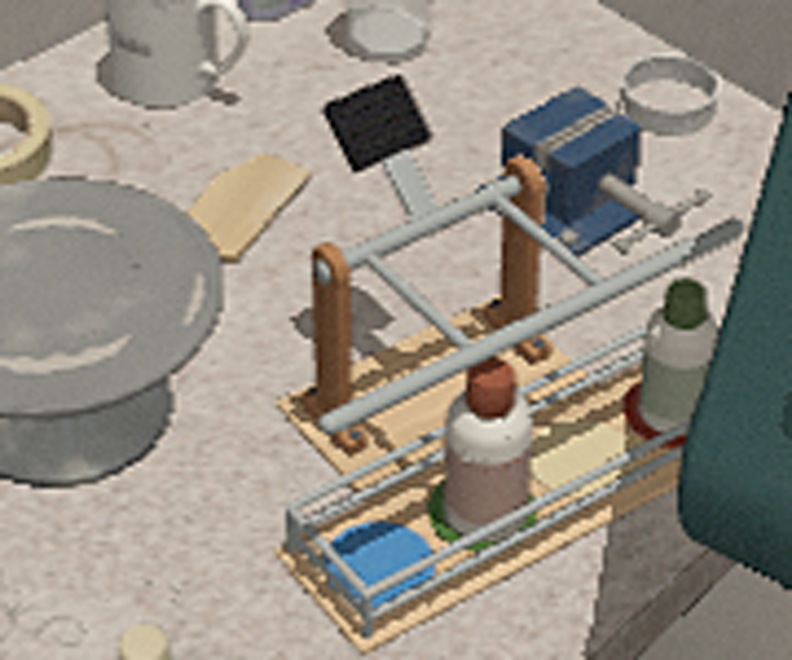

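```bash
cat > m.py <<'E'
from h import *
t=cap('top'); s=cap('scene')
T=lambda x,y:(220+(x+.5)/4.7-.5,180+(y+.5)/4.7-.5)
S=lambda x,y:(200+(x+.5)/4.4-.5,160+(y+.5)/4.4-.5)
a=tri((t,T(215,241)),(s,S(320,268))); b=tri((t,T(435,262)),(s,S(518,185))); print('axle',a,b)
pc=[tri((t,T(*p)),(s,S(*q))) for p,q in zip([(290,112),(385,125),(380,188),(283,180)],[(323,107),(402,74),(432,130),(357,172)])]
print('paddle',np.round(pc,4),np.mean(pc,0))
def disc(lo,hi,c,box,z,n):
    h=cv2.cvtColor(c['bgr'],cv2.COLOR_BGR2HSV); m=cv2.inRange(h,lo,hi); k=np.zeros_like(m); x0,y0,x1,y1=box;k[y0:y1,x0:x1]=m[y0:y1,x0:x1]
    cs=cv2.findContours(k,cv2.RETR_EXTERNAL,cv2.CHAIN_APPROX_NONE)[0]; p=np.vstack(cs)
    P=np.array([plane(c,q[0].astype(float),z)[:2] for q in cv2.convexHull(p)]).astype(np.float32)
    (x,y),r=cv2.minEnclosingCircle(P); e=np.linalg.lstsq(np.c_[2*P,np.ones(len(P))],(P**2).sum(1),rcond=None)[0]
    print(n,len(p),'minenc',x,y,r,'fit',e[:2],(e[2]+e[0]**2+e[1]**2)**.5)
disc((95,110,60),(125,255,255),t,(230,255,265,285),.008,'blue top')
disc((95,110,60),(125,255,255),s,(265,270,305,305),.008,'blue scene')
disc((20,35,120),(35,140,255),t,(280,258,310,285),.008,'cream top')
# rack corners in top (board): from zoom
for p in [(70,328),(545,380),(530,520),(52,482)]: print(plane(t,T(*p),.006))
# tape
cr=tri((t,(181,275.5)),(s,(233,308))); print('bone cap?',cr)
crop(t,150,255,210,305,8,'bone_t'); crop(s,205,290,265,350,8,'bone_s')
E
python3 m.py
```

```text
axle [0.54241878 0.04404322 0.12761202] [ 0.52455457 -0.08284107  0.13106429]
paddle [[ 0.604  -0.0024  0.1834]
 [ 0.5954 -0.0533  0.1869]
 [ 0.5642 -0.0507  0.1653]
 [ 0.5697  0.0014  0.1583]] [ 0.58330879 -0.02625282  0.17350147]
blue top 79 minenc 0.4393100440502167 0.0993025153875351 0.02975045144557953 fit [0.43920943 0.0991621 ] 0.02890750960932325
blue scene 90 minenc 0.43895259499549866 0.0991111695766449 0.030403055250644684 fit [0.43930528 0.09855543] 0.029312442987081137
cream top 106 minenc 0.42852145433425903 -0.03744819760322571 0.03818711265921593 fit [ 0.42542413 -0.03805148] 0.03375318854831308
[0.48952466 0.13080016 0.006     ]
[ 0.45428455 -0.15966361  0.006     ]
[ 0.36963526 -0.14864694  0.006     ]
[0.39639129 0.14203825 0.006     ]
bone cap? [0.42250503 0.26733963 0.07896794]
```

```bash
python3 -c "
import cv2,numpy as np
a=cv2.imread('pics/bone_t.png');b=cv2.imread('pics/bone_s.png')
cv2.imwrite('pics/bone.png',np.hstack([cv2.copyMakeBorder(a,0,b.shape[0]-a.shape[0],0,0,cv2.BORDER_CONSTANT)[:, :400],b])[:480,:800])"
```

```text
(no output)
```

View pics/bone.png

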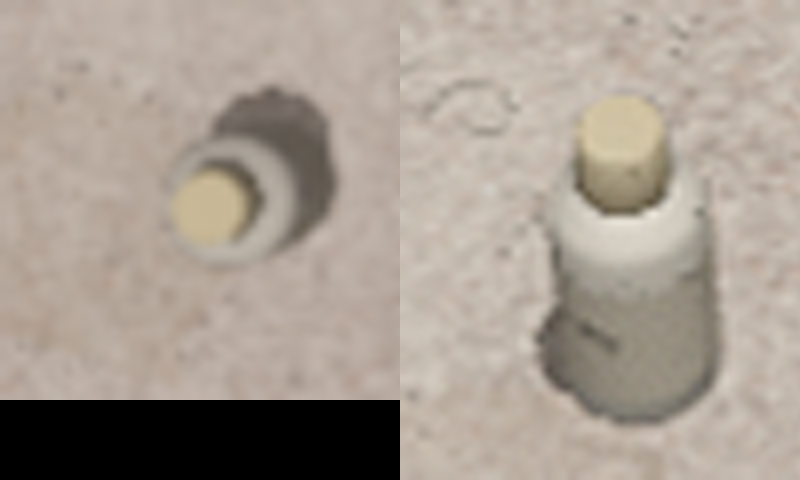

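```bash
python3 - <<'E'
from h import *
t=cap('top'); s=cap('scene')
st=arm.get_state(); print(R.from_rotvec(st['tool_rot']).as_matrix().round(3))
p=tri((t,(175.5,280.5)),(s,(232.4,305.3)));print('bone cap top',p)
w=cap('wrist'); Rw=cv2.Rodrigues(w['rvec'])[0]; o=-Rw.T@w['tvec'].ravel(); A=R.from_rotvec(st['tool_rot']).as_matrix()
print('cam in tool',A.T@(o-st['tcp_pos']), (A.T@Rw.T).round(2))
# known points fit of rack yaw: axle ends, posts
Y=-np.arctan2(.0179,.1269);print(Y)
E
```

```text
[[ 0.357 -0.     0.934]
 [-0.934  0.     0.357]
 [-0.    -1.    -0.   ]]
bone cap top [0.41135458 0.27559296 0.1048334 ]
cam in tool [-3.65183987e-05 -1.41256763e-01  7.50810378e-02] [[ 1.   -0.   -0.  ]
 [ 0.   -0.3   0.95]
 [-0.   -0.95 -0.3 ]]
-0.140131441784265
```

Call:
{"name": "carry_out", "arguments": {
  "steps": [
    [[0,0,60,-0.1],[30,45,120,-0.2],[65,95,150,-0.3],[100,145,150,-0.4],[130,190,150,-0.49],[160,230,150,-0.49],[190,270,150,-0.49],[215,310,150,-0.49],[240,345,150,-0.49],[240,345,150,-0.49]]
  ],
  "fingers": 0,
  "squeeze": 30
}}

```text
clock: 1.75
tcp_pos: [0.4552, -0.2132, 0.3814]
tool_rot: [-1.149, 1.298, -1.298]
contact_force: [0.2, -0.1, 0.6]
gripper_width: 0.0
```

```bash
python3 - <<'E'
from h import *
st=arm.get_state(); print(st['qpos'].round(3))
c=cap('wrist'); cv2.imwrite('pics/w1.png',c['bgr'])
print(proj(c,[.435,-.115,.12]),proj(c,[.58,-.026,.17]))
E
```

```text
[-5.760e-01  1.090e-01  1.480e+00  1.000e-03  1.553e+00  1.116e+00]
[[207.09184622 193.92813493]] [[98.67303561 93.0512999 ]]
```

View pics/w1.png

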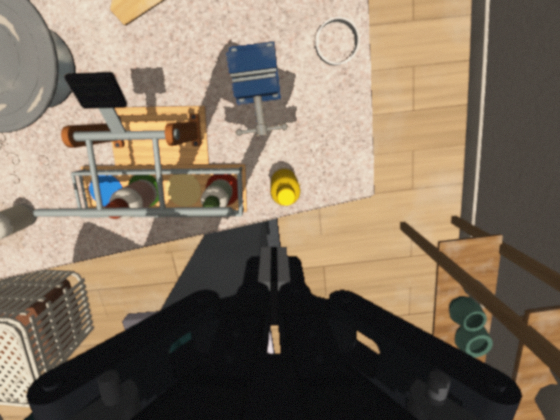

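Call:
{"name": "carry_out", "arguments": {
  "steps": [
    [[30,40,0,0],[60,80,0,0.01],[90,120,0,0.01],[120,165,0,0.01],[135,186,-20,0.01],[135,186,-60,0.01],[135,186,-100,0.01],[135,186,-130,0.01],[135,186,-130,0.01],[135,186,-130,0.01]]
  ]
}}

```text
clock: 3.05
tcp_pos: [0.5898, -0.0305, 0.2525]
tool_rot: [-1.151, 1.293, -1.295]
contact_force: [0.8, -0.5, 0.7]
gripper_width: -0.0
```

```bash
python3 - <<'E'
from h import *
st=arm.get_state(); print(st['tcp_pos'],st['qpos'].round(3))
c=cap('wrist'); cv2.imwrite('pics/w2.png',c['bgr'])
c=cap('scene'); crop(c,200,100,400,250,4,'s2')
E
```

```text
[ 0.58979026 -0.03051809  0.25253406] [-0.169  0.326  1.505 -0.     1.309  1.518]
```

View pics/w2.png

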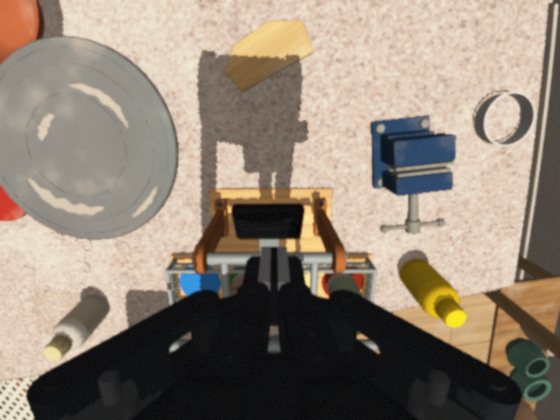

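View pics/s2.png

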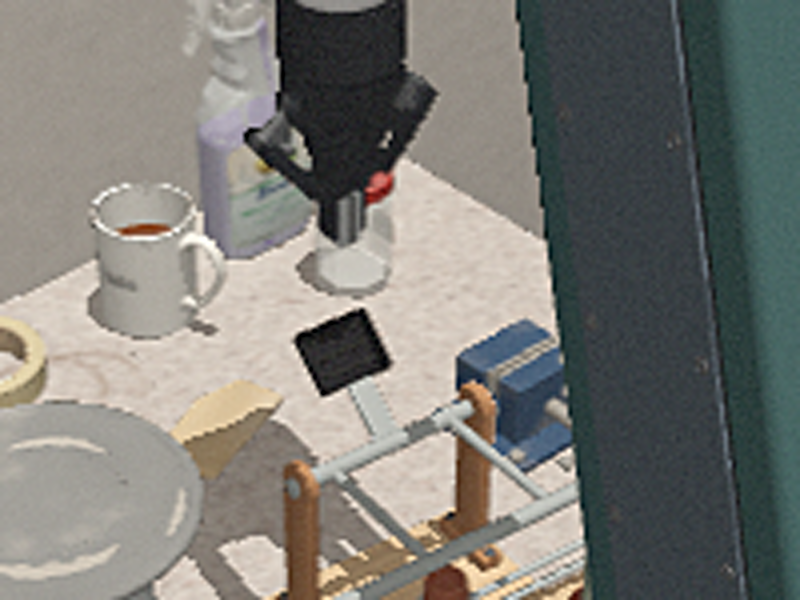

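Call:
{"name": "carry_out", "arguments": {
  "steps": [
    [[0,2,-30,0],[0,2,-55,0],[0,2,-70,0],[0,2,-83,0],[0,2,-96,0],[0,2,-109,0],[0,2,-122,0],[0,2,-135,0],[0,2,-148,0],[0,2,-148,0]]
  ]
}}

```text
clock: 4.4
tcp_pos: [0.5877, -0.0272, 0.1016]
tool_rot: [-1.155, 1.296, -1.292]
contact_force: [-0.8, 0.7, -0.1]
gripper_width: -0.003
```

```bash
python3 - <<'E'
from h import *
st=arm.get_state(); print(st['tcp_pos'],st['contact_force'])
c=cap('scene'); crop(c,200,100,400,250,4,'s3')
E
```

```text
[ 0.58765091 -0.02723975  0.10157637] [-0.78934132  0.66700971 -0.14042857]
```

View pics/s3.png

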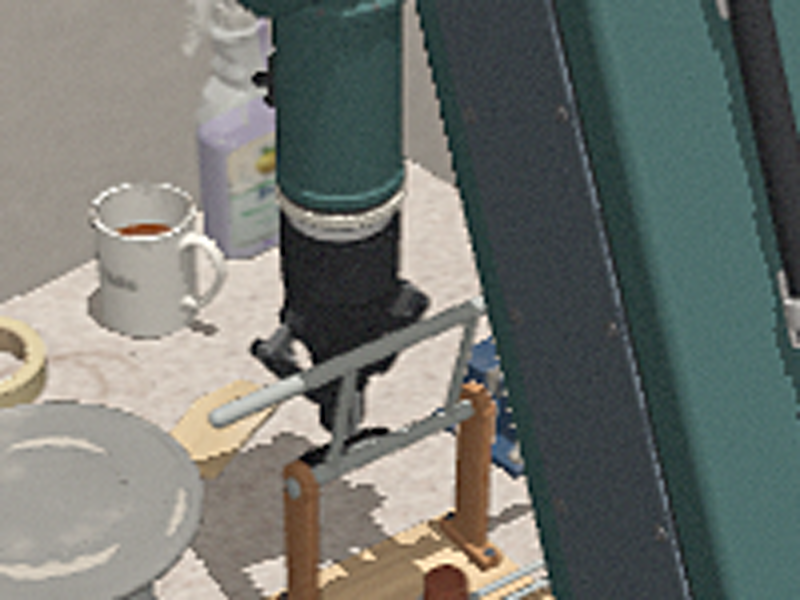

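Call:
{"name": "carry_out", "arguments": {
  "steps": [
    [[0,0,-5,0],[0,0,-9,0],[0,0,-13,0],[0,0,-16,0],[0,0,-19,0],[0,0,-22,0],[0,0,-24,0],[0,0,-24,0],[0,0,-24,0],[0,0,-24,0]]
  ]
}}

```text
clock: 5.7
tcp_pos: [0.5929, -0.0281, 0.0814]
tool_rot: [-1.147, 1.287, -1.298]
contact_force: [2.9, -0.5, 9.8]
gripper_width: 0.0
```

```bash
python3 - <<'E'
from h import *
st=arm.get_state(); print(st['tcp_pos'],st['contact_force'])
t=cap('top'); crop(t,220,180,390,300,4.7,'t4')
s=cap('scene'); crop(s,200,100,400,250,4,'s4')
E
```

```text
[ 0.59292307 -0.02812996  0.0813781 ] [ 2.8856396  -0.52554311  9.77954279]
```

View pics/s4.png

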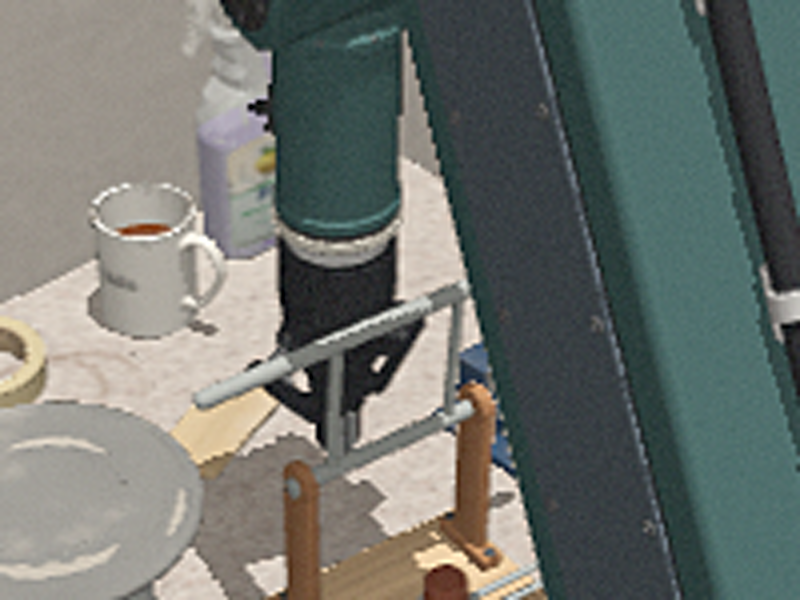

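View pics/t4.png

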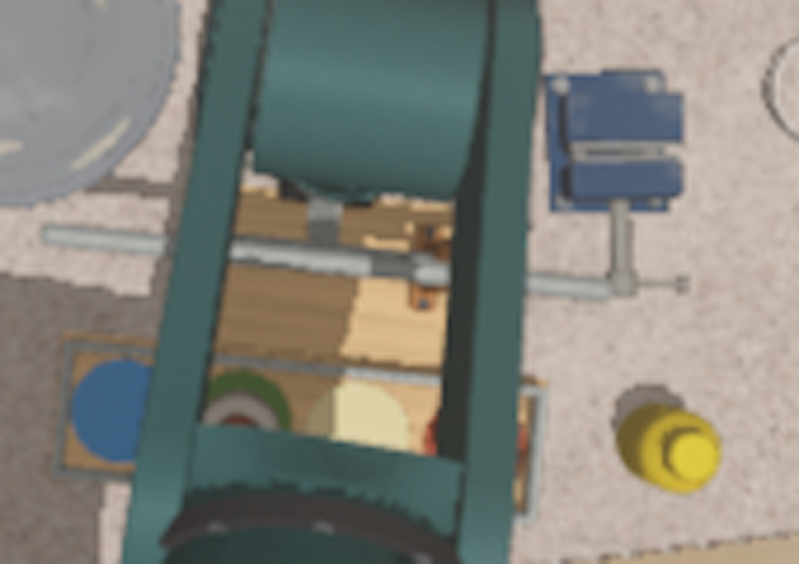

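```bash
cat >> h.py <<'E'
T=lambda x,y:(220+(x+.5)/4.7-.5,180+(y+.5)/4.7-.5)
S4=lambda x,y:(200+(x+.5)/4-.5,100+(y+.5)/4-.5)
E
python3 - <<'E'
from h import *
t=cap('top');s=cap('scene')
a=tri((t,T(45,235)),(s,S4(198,401)));print(a, a+np.array([.13*.138,0,0]))
# pivot line now: in scene left end of axle S4(292,486); 
b=tri((t,T(215,241)),(s,S4(292,486)));print(b)
E
```

```text
[0.53900851 0.12134426 0.23766438] [0.55694851 0.12134426 0.23766438]
[0.54224032 0.04380331 0.12559858]
```

Call:
{"name": "carry_out", "arguments": {
  "steps": [
    [[0,0,30,0],[0,0,80,0],[0,0,140,0],[0,0,200,0],[0,0,260,0],[0,0,290,0],[-50,0,290,0],[-100,0,290,0],[-150,0,290,0],[-170,0,290,0]]
  ]
}}

```text
clock: 7.15
tcp_pos: [0.4162, -0.0271, 0.369]
tool_rot: [-1.153, 1.295, -1.293]
contact_force: [0.6, -0.3, -0.2]
gripper_width: -0.003
```

Call:
{"name": "carry_out", "arguments": {
  "steps": [
    [[-30,20,0,0],[-30,70,0,0],[-30,70,0,0],[-30,70,0,0],[-30,70,0,0],[-30,70,0,0],[-30,70,0,0],[-30,70,0,0],[-30,70,0,0],[-30,70,0,0]]
  ]
}}

```text
clock: 8.4
tcp_pos: [0.389, 0.0425, 0.3693]
tool_rot: [-1.152, 1.294, -1.293]
contact_force: [-0.8, -0.1, 0.6]
gripper_width: -0.002
```

```bash
python3 - <<'E'
from h import *
import pickle
st=arm.get_state(); print(st['tcp_pos'],st['contact_force'])
c=cap('wrist'); cv2.imwrite('pics/w5.png',c['bgr']); pickle.dump(c,open('w5.pkl','wb'))
c=cap('scene'); crop(c,200,100,400,250,4,'s5')
E
```

```text
[0.38903448 0.04250324 0.36928028] [-0.78088301 -0.13256248  0.61491485]
```

View pics/w5.png

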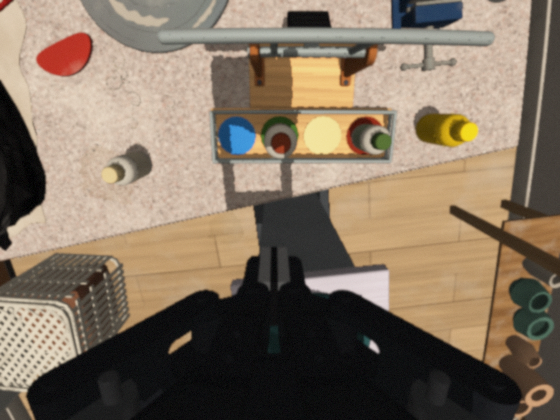

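View pics/s5.png

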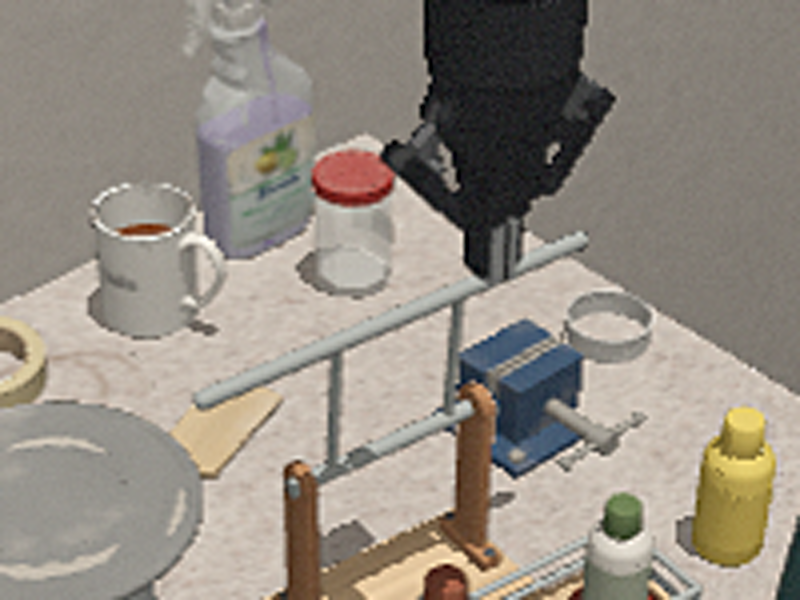

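Call:
{"name": "carry_out", "arguments": {
  "steps": [
    [[0,-50,0,0],[0,-110,0,0],[0,-110,0,0],[0,-110,0,0],[0,-110,0,0],[0,-110,0,0],[0,-110,0,0],[0,-110,0,0],[0,-110,0,0],[0,-110,0,0]]
  ]
}}

```text
clock: 9.75
tcp_pos: [0.389, -0.0675, 0.3693]
tool_rot: [-1.152, 1.294, -1.293]
contact_force: [-1.6, 0.5, 0.9]
gripper_width: -0.001
```

```bash
python3 - <<'E'
from h import *
import pickle
a=pickle.load(open('w5.pkl','rb'))
c=cap('wrist'); pickle.dump(c,open('w6.pkl','wb'))
A=cv2.resize(a['bgr'][85:200,80:500],None,fx=1.9,fy=1.9,interpolation=cv2.INTER_CUBIC)
B=cv2.resize(c['bgr'][85:200,0:420],None,fx=1.9,fy=1.9,interpolation=cv2.INTER_CUBIC)
cv2.imwrite('pics/w56.png',np.vstack([A,B]))
E
```

```text
(no output)
```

View pics/w56.png

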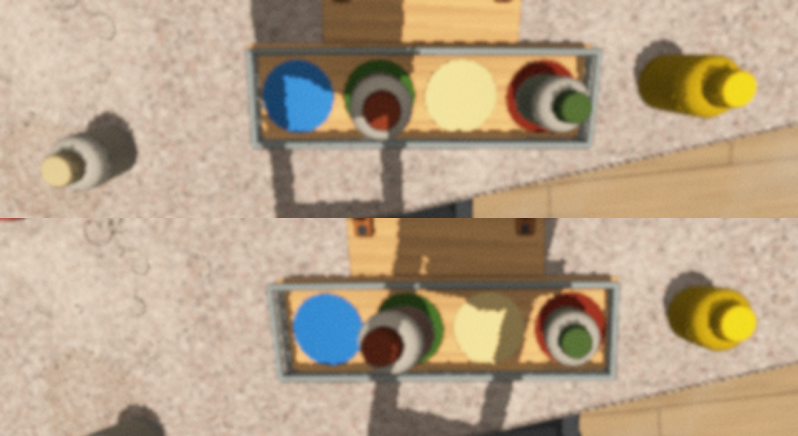

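```bash
cat > m2.py <<'E'
from h import *
import pickle
a=pickle.load(open('w5.pkl','rb'));b=pickle.load(open('w6.pkl','rb'))
def A(x,y): return (80+(x+.5)/1.9-.5,85+(y+.5)/1.9-.5)
def B(x,y): return ((x+.5)/1.9-.5,85+(y-218+.5)/1.9-.5)
for n,p,q in [('iron',(381,110),(383,347)),('moss',(573,107),(576,342)),('blue',(297,97),(327,329)),('cream',(461,96),(489,328)),
   ('cFL',(249,49),(270,284)),('cFR',(598,49),(617,282)),('cBL',(255,146),(282,378)),('cBR',(590,146),(613,376))]:
    x=tri((a,A(*p)),(b,B(*q))); print(n,x.round(4), (proj(a,x)[0]-A(*p)).round(1),(proj(b,x)[0]-B(*q)).round(1))
t=cap('top');s=cap('scene')
print('bone',tri((a,A(62,170)),(t,(175.5,280.5)),(s,(232.4,305.3))))
def disc(c,box,lo,hi,n):
    h=cv2.cvtColor(c['bgr'],cv2.COLOR_BGR2HSV); x0,y0,x1,y1=map(int,box); m=np.zeros(h.shape[:2],np.uint8); m[y0:y1,x0:x1]=cv2.inRange(h,lo,hi)[y0:y1,x0:x1]
    l,ls,stt,ce=cv2.connectedComponentsWithStats(m); k=1+np.argmax(stt[1:,4]); m=np.uint8(ls==k)
    cs=cv2.findContours(m,0,cv2.CHAIN_APPROX_NONE)[0][0]; e=cv2.fitEllipse(cv2.convexHull(cs)); P=plane(c,e[0],.008); print(n,np.round(e[0],1),np.round(e[1],1),P.round(4)); return e[0]
lo,hi=(95,110,40),(125,255,255)
u=disc(a,(*A(250,50),*A(345,140)),lo,hi,'blueA');v=disc(b,(*B(280,285),*B(370,372)),lo,hi,'blueB'); print(tri((a,u),(b,v)))
disc(t,(230,255,265,285),lo,hi,'blueT');disc(s,(265,270,305,305),lo,hi,'blueS')
lo,hi=(22,50,90),(35,160,255)
u=disc(a,(*A(420,50),*A(500,140)),lo,hi,'creamA');v=disc(b,(*B(445,285),*B(532,372)),lo,hi,'creamB'); print(tri((a,u),(b,v)))
E
python3 m2.py
```

```text
iron [0.4263 0.0292 0.1021] [0.  0.3] [-0.  -0.3]
moss [ 0.4123 -0.1112  0.0953] [0. 0.] [-0. -0.]
blue [0.4384 0.1004 0.0081] [-0.  -0.3] [0.1 0.3]
cream [ 0.4224 -0.0431  0.0081] [-0.  -0.1] [0.  0.1]
cFL [0.482  0.1296 0.0372] [-0.  -0.1] [0.  0.1]
cFR [ 0.4496 -0.1544  0.0328] [-0. -0.] [0. 0.]
cBL [0.4037 0.1385 0.0362] [-0.  -0.3] [0.1 0.3]
cBR [ 0.3722 -0.1447  0.0396] [-0.  -0.6] [0.  0.6]
bone [0.41170445 0.27446765 0.10228679]
blueA [236.4 135.3] [35.5 37.2] [0.4387 0.0999 0.008 ]
blueB [172.3 143.2] [33.8 37.6] [0.4388 0.0997 0.008 ]
[0.43868549 0.0999623  0.00728078]
blueT [245.5 267. ] [20.6 20.8] [0.4391 0.0994 0.008 ]
blueS [286.5 285.4] [14.  20.9] [0.443  0.0929 0.008 ]
creamA [322.1 135. ] [36.4 38. ] [ 0.4227 -0.0427  0.008 ]
creamB [252.  142.5] [25.6 35. ] [ 0.4239 -0.0344  0.008 ]
[ 0.4260956  -0.03736207  0.04309175]
```

```bash
python3 - <<'E'
from h import *
import pickle
a=pickle.load(open('w5.pkl','rb'));b=pickle.load(open('w6.pkl','rb'))
def A(x,y): return (80+(x+.5)/1.9-.5,85+(y+.5)/1.9-.5)
def B(x,y): return ((x+.5)/1.9-.5,85+(y-218+.5)/1.9-.5)
k=lambda c,p:cv2.resize(c['bgr'][int(p[1])-20:int(p[1])+20,int(p[0])-20:int(p[0])+20],None,fx=10,fy=10,interpolation=cv2.INTER_CUBIC)
for p in (A(381,110),B(383,347)): print(int(p[0])-20,int(p[1])-20)
cv2.imwrite('pics/iron.png',np.hstack([k(a,A(381,110)),k(b,B(383,347))]))
s=cap('scene');crop(s,290,220,370,290,9,'s7')
E
```

```text
260 122
181 132
```

View pics/iron.png

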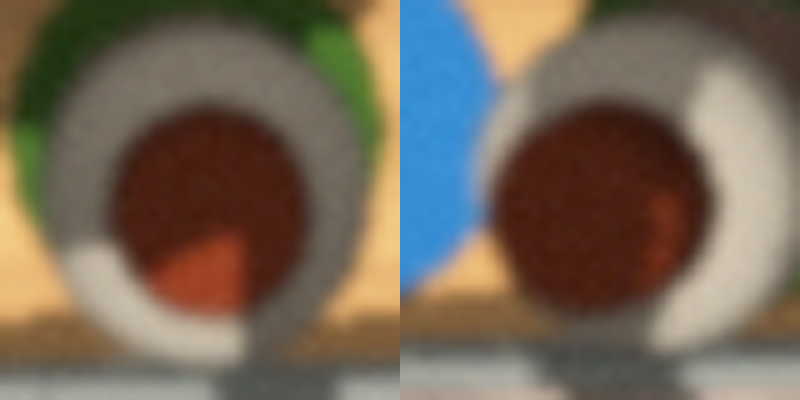

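View pics/s7.png

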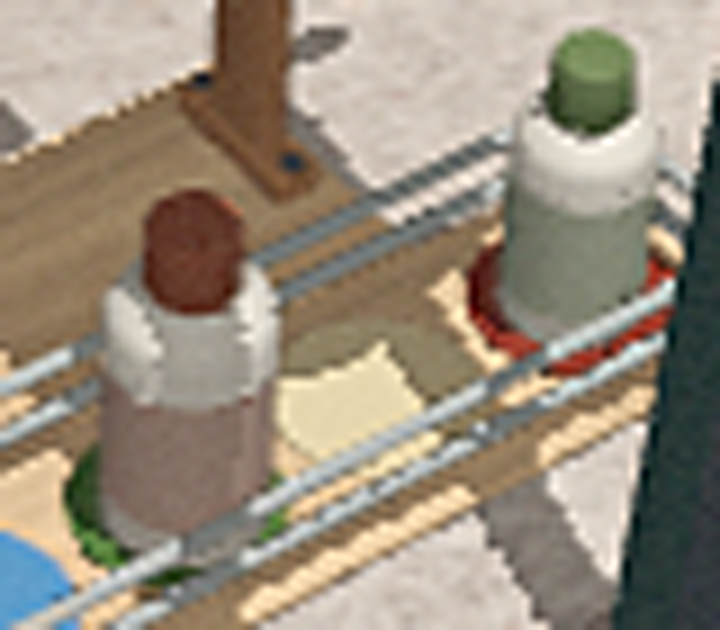

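```bash
python3 - <<'E'
from h import *
import pickle
a=pickle.load(open('w5.pkl','rb'));b=pickle.load(open('w6.pkl','rb'));s=cap('scene')
def A(x,y): return (80+(x+.5)/1.9-.5,85+(y+.5)/1.9-.5)
def B(x,y): return ((x+.5)/1.9-.5,85+(y-218+.5)/1.9-.5)
I=[(a,(280.5,143)),(b,(199.3,153.0)),(s,(311,235-0+10))]
x=tri(*I);print(x,[proj(c,x)[0]-p for c,p in I])
for c,p in I: print(plane(c,p,.12))
M=[(a,A(574,108)),(b,B(577,342)),(s,(355.9,226.8))]
x=tri(*M);print(x,[proj(c,x)[0]-p for c,p in M])
for c,p in M: print(plane(c,p,.106))
E
```

```text
[0.42740061 0.02862636 0.11713291] [array([0.39749524, 0.04311027]), array([-0.39289329, -0.11936295]), array([0.01654439, 0.07008892])]
[0.42777982 0.02917245 0.12      ]
[0.42744778 0.02737037 0.12      ]
[0.42547932 0.03057762 0.12      ]
[ 0.41259854 -0.11083336  0.10268824] [array([ 1.06445622, -0.19808173]), array([-0.32471279,  0.41866791]), array([-0.3437963 ,  0.20883707])]
[ 0.41290575 -0.10820412  0.106     ]
[ 0.41352728 -0.11104431  0.106     ]
[ 0.41021598 -0.10917301  0.106     ]
```

```bash
cat > st.py <<'E'
from h import *
st=arm.get_state(); M=R.from_rotvec(st['tool_rot']).as_matrix()
print(st['clock'],(st['tcp_pos']*1000).round(1),'jaw ang',np.arctan2(M[1,0],M[0,0]).round(3),'tilt',M[2].round(3),'F',st['contact_force'].round(1),st['gripper_width'],st['qpos'].round(2))
E
python3 st.py
```

```text
10.0 [389.  -67.5 369.3] jaw ang -1.686 tilt [-0. -1.  0.] F [ 0.2 -0.3  0.4] -0.00027127433149903683 [-0.35 -0.06  1.69  0.    1.52  1.34]
```

Jaw already along the row (−1.683). Move over the iron bottle and descend.

Call:
{"name": "carry_out", "arguments": {
  "steps": [
    [[20,50,-30,0],[38,96,-90,0],[38,96,-150,0],[38,96,-200,0],[38,96,-225,0],[38,96,-245,0],[38,96,-260,0],[38,96,-265,0],[38,96,-265,0],[38,96,-265,0]]
  ],
  "fingers": 50
}}

```text
clock: 11.25
tcp_pos: [0.4276, 0.0284, 0.1049]
tool_rot: [-1.151, 1.293, -1.294]
contact_force: [-0.3, -0.3, -0.7]
gripper_width: 0.59
```

```bash
python3 st.py; python3 - <<'E'
from h import *
s=cap('scene');crop(s,260,180,380,270,6.5,'s8')
c=cap('wrist'); cv2.imwrite('pics/w8.png',c['bgr'])
E
```

```text
11.25 [427.6  28.4 104.9] jaw ang -1.686 tilt [-0.    -1.     0.001] F [-0.3 -0.3 -0.7] 0.5900404877556528 [-0.1   0.29  2.01  0.    0.83  1.59]
```

View pics/s8.png

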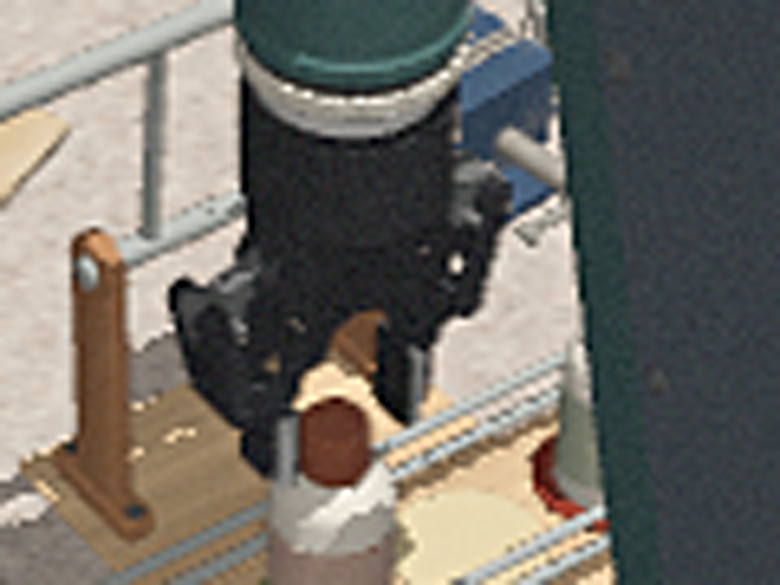

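View pics/w8.png

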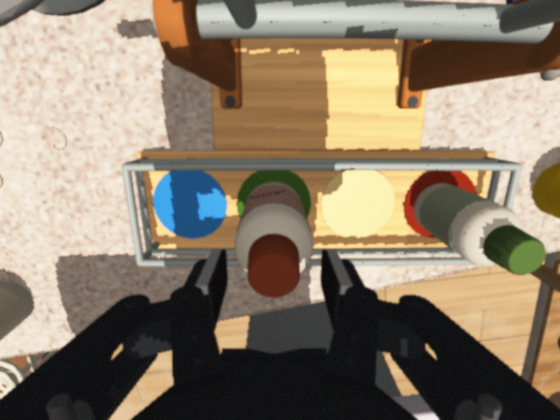

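Call:
{"name": "carry_out", "arguments": {
  "steps": [
    [[0,0,0,0],[0,0,0,0],[0,0,0,0],[0,0,0,0],[0,0,5,0],[0,0,15,0],[0,0,30,0],[0,0,50,0],[0,0,65,0],[0,0,65,0]]
  ],
  "fingers": 15,
  "squeeze": 35
}}

```text
clock: 12.6
tcp_pos: [0.428, 0.0284, 0.1706]
tool_rot: [-1.15, 1.291, -1.295]
contact_force: [0.1, -0.2, -2.3]
gripper_width: 0.319
```

```bash
python3 st.py; python3 - <<'E'
from h import *
s=cap('scene');crop(s,260,180,380,270,6.5,'s9')
E
```

```text
12.6 [428.   28.4 170.6] jaw ang -1.686 tilt [-0.    -1.     0.003] F [ 0.1 -0.2 -2.3] 0.318902190324986 [-0.1   0.19  1.94  0.    1.01  1.59]
```

View pics/s9.png

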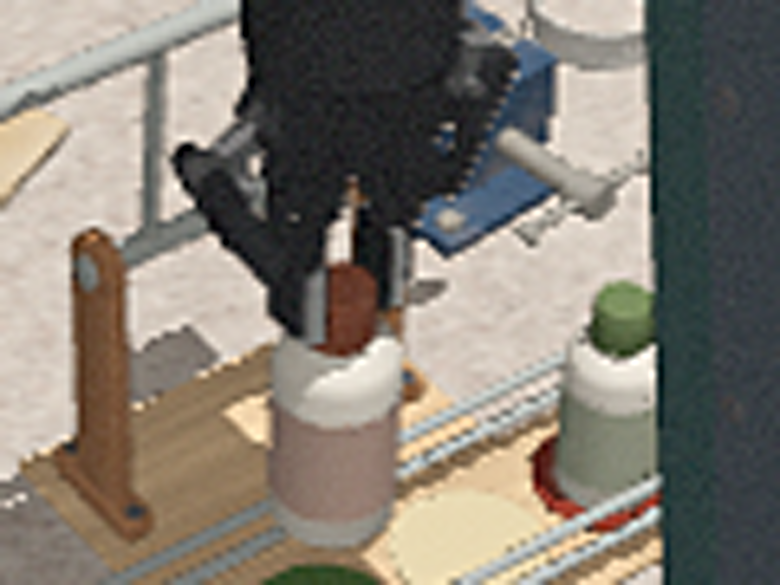

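Call:
{"name": "carry_out", "arguments": {
  "steps": [
    [[4,30,0,0],[10,71,0,0],[10,71,0,0],[10,71,-20,0],[10,71,-40,0],[10,71,-55,0],[10,71,-60,0],[10,71,-63,0],[10,71,-65,0],[10,71,-65,0]]
  ]
}}

```text
clock: 13.9
tcp_pos: [0.4376, 0.0995, 0.1049]
tool_rot: [-1.151, 1.293, -1.294]
contact_force: [-0.9, -0.1, 2.2]
gripper_width: 0.318
```

Call:
{"name": "carry_out", "arguments": {
  "steps": [
    [[0,0,0,0],[0,0,0,0],[0,0,0,0],[0,0,20,0],[0,0,60,0],[0,0,110,0],[0,0,110,0],[0,0,110,0],[0,0,110,0],[0,0,110,0]]
  ],
  "fingers": 50
}}

```text
clock: 15.15
tcp_pos: [0.4362, 0.0994, 0.2131]
tool_rot: [-1.154, 1.295, -1.293]
contact_force: [0.2, 0.1, 0.2]
gripper_width: 0.588
```

```bash
python3 st.py; python3 - <<'E'
from h import *
c=cap('wrist'); cv2.imwrite('pics/w10.png',c['bgr'])
E
```

```text
15.15 [436.2  99.4 213.1] jaw ang -1.686 tilt [ 0.    -1.    -0.002] F [0.2 0.1 0.2] 0.5884208795438396 [0.07 0.16 1.85 0.   1.14 1.76]
```

View pics/w10.png

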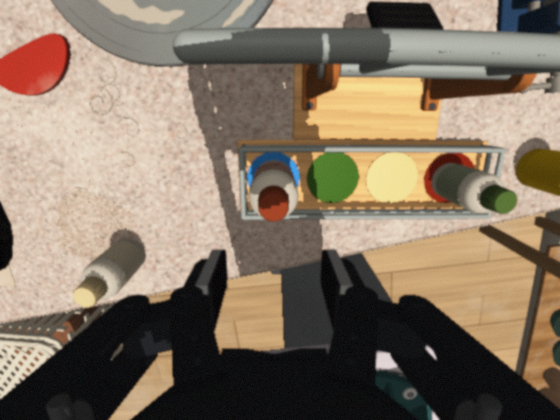

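```bash
cat > disc.py <<'E'
from h import *
def ell(c,box,lo,hi,z=.008):
    h=cv2.cvtColor(c['bgr'],cv2.COLOR_BGR2HSV); x0,y0,x1,y1=map(int,box); m=np.zeros(h.shape[:2],np.uint8); m[y0:y1,x0:x1]=cv2.inRange(h,lo,hi)[y0:y1,x0:x1]
    l,ls,stt,ce=cv2.connectedComponentsWithStats(m); k=1+np.argmax(stt[1:,4]); m=np.uint8(ls==k)
    e=cv2.fitEllipse(cv2.convexHull(cv2.findContours(m,0,cv2.CHAIN_APPROX_NONE)[0][0])); return np.round(e[0],1),np.round(e[1],1),(plane(c,e[0],z)*1000).round(1)
G=((35,100,20),(85,255,255)); C=((21,40,90),(35,160,255)); B=((95,110,40),(125,255,255))
E
python3 - <<'E'
from disc import *
c=cap('wrist')
print('green',ell(c,(300,150,365,206),*G)); print('cream',ell(c,(362,150,422,206),*C))
E
```

```text
green (array([332.4, 177. ]), array([49. , 51.6]), array([431.7,  29. ,   8. ]))
cream (array([392. , 177.4]), array([49.1, 54.2]), array([423. , -42.8,   8. ]))
```

Call:
{"name": "carry_out", "arguments": {
  "steps": [
    [[0,-40,0,0],[-8,-90,0,0],[-16,-145,0,0],[-25,-200,-20,0],[-25,-210,-60,0],[-25,-210,-90,0],[-25,-210,-110,0],[-25,-210,-122,0],[-25,-210,-124,0],[-25,-210,-124,0]]
  ]
}}

```text
clock: 16.5
tcp_pos: [0.4125, -0.1105, 0.0906]
tool_rot: [-1.152, 1.293, -1.294]
contact_force: [0.7, 0.3, 0.1]
gripper_width: 0.581
```

```bash
python3 st.py; python3 - <<'E'
from disc import *
c=cap('wrist'); cv2.imwrite('pics/w11.png',c['bgr'])
E
```

```text
16.5 [ 412.5 -110.5   90.6] jaw ang -1.686 tilt [ 0.    -1.     0.001] F [0.7 0.3 0.1] 0.5812284035144109 [-0.42  0.32  2.03  0.    0.79  1.26]
```

View pics/w11.png

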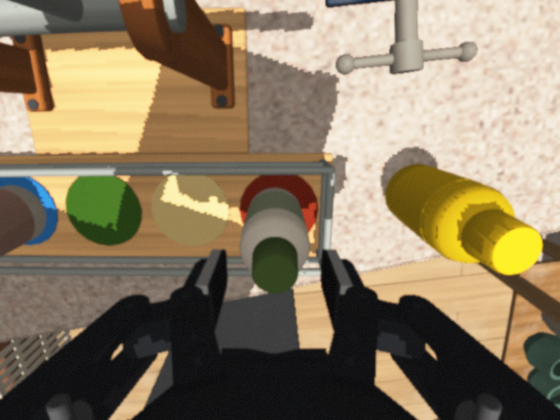

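Call:
{"name": "carry_out", "arguments": {
  "steps": [
    [[0,0,0,0],[0,0,0,0],[0,0,0,0],[0,0,0,0],[0,0,5,0],[0,0,15,0],[0,0,30,0],[0,0,50,0],[0,0,65,0],[0,0,65,0]]
  ],
  "fingers": 12
}}

```text
clock: 17.8
tcp_pos: [0.4129, -0.1109, 0.1566]
tool_rot: [-1.151, 1.291, -1.296]
contact_force: [-0.6, -0.0, -1.0]
gripper_width: 0.277
```

Call:
{"name": "carry_out", "arguments": {
  "steps": [
    [[6,45,0,0],[12,90,0,0],[18,139,0,0],[18,139,0,0],[18,139,-15,0],[18,139,-30,0],[18,139,-30,0],[18,139,-30,0],[18,139,-30,0],[18,139,-30,0]]
  ]
}}

```text
clock: 19.05
tcp_pos: [0.4304, 0.0284, 0.1257]
tool_rot: [-1.152, 1.293, -1.294]
contact_force: [-0.8, -0.4, -1.3]
gripper_width: 0.273
```

```bash
python3 st.py; python3 - <<'E'
from disc import *
c=cap('wrist'); cv2.imwrite('pics/w12.png',c['bgr'])
E
```

```text
19.05 [430.4  28.4 125.7] jaw ang -1.686 tilt [-0.    -1.     0.001] F [-0.8 -0.4 -1.3] 0.2728901978710928 [-0.09  0.26  1.99  0.    0.89  1.59]
```

View pics/w12.png

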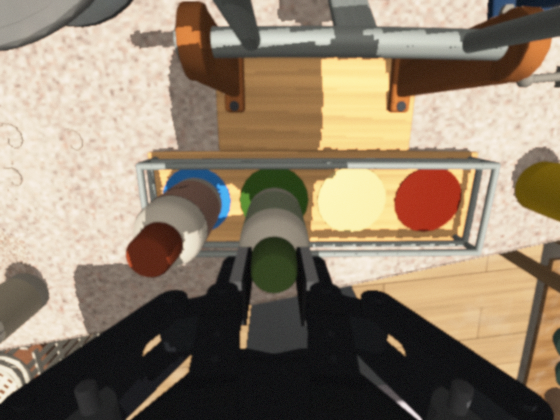

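```bash
python3 - <<'E'
from disc import *
c=cap('wrist')
print('cream',ell(c,(316,160,388,238),*C))
h=cv2.cvtColor(c['bgr'],cv2.COLOR_BGR2HSV);print(h[200,428],h[275,273])
print('red',ell(c,(390,160,470,238),(0,150,60),(8,255,255)))
print('cap',ell(c,(248,237,300,295),(35,60,10),(85,255,255),.1411))
E
```

```text
cream (array([357.9, 199.3]), array([ 65.4, 111.9]), array([422.5, -48.6,   8. ]))
[  5 217 173] [ 42 139  64]
red (array([427.6, 198.7]), array([59.7, 69.4]), array([ 415.7, -113.4,    8. ]))
cap (array([273.7, 264.8]), array([51.4, 55.2]), array([436.7,  27.5, 141.1]))
```

```bash
python3 - <<'E'
from disc import *
c=cap('wrist'); 
for r in (289,291,293): print(r,(plane(c,(273.5,r),.1411)*1000).round(1)+[12.5,0,0])
crop(c,230,225,320,305,8,'w12z')
E
```

```text
289 [435.9  29.2 141.1]
291 [434.8  29.3 141.1]
293 [433.7  29.4 141.1]
```

View pics/w12z.png

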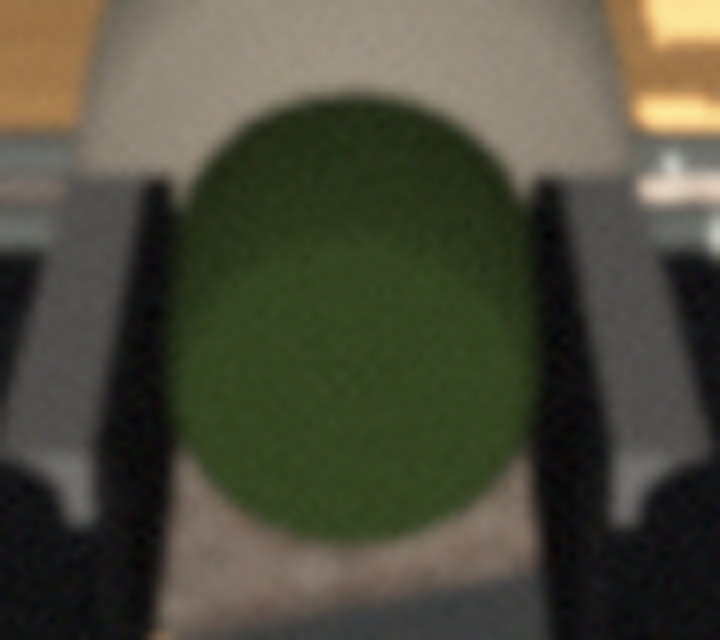

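Call:
{"name": "carry_out", "arguments": {
  "steps": [
    [[-1,0,-10,0],[-1,0,-22,0],[-1,0,-30,0],[-1,0,-33,0],[-1,0,-35,0],[-1,0,-35,0],[-1,0,-35,0],[-1,0,-35,0],[-1,0,-35,0],[-1,0,-35,0]]
  ]
}}

```text
clock: 20.45
tcp_pos: [0.4295, 0.0285, 0.0911]
tool_rot: [-1.152, 1.293, -1.294]
contact_force: [-1.7, 0.4, 9.6]
gripper_width: 0.275
```

Call:
{"name": "carry_out", "arguments": {
  "steps": [
    [[0,0,0,0],[0,0,0,0],[0,0,0,0],[0,0,20,0],[0,0,60,0],[0,0,110,0],[0,0,110,0],[0,0,110,0],[0,0,110,0],[0,0,110,0]]
  ],
  "fingers": 50
}}

```text
clock: 21.7
tcp_pos: [0.4282, 0.0286, 0.1991]
tool_rot: [-1.154, 1.296, -1.292]
contact_force: [-0.2, -0.0, 0.0]
gripper_width: 0.587
```

```bash
python3 st.py; python3 - <<'E'
from disc import *
c=cap('wrist'); crop(c,190,130,470,260,2.85,'w13');print(ell(c,(395,130,480,225),(0,150,60),(8,255,255)), ell(c,(340,130,410,225),*C))
s=cap('scene'); crop(s,260,220,370,300,7,'s13')
E
```

```text
21.7 [428.2  28.6 199.1] jaw ang -1.686 tilt [-0.    -1.    -0.003] F [-0.2 -0.   0. ] 0.5873453571261621 [-0.09  0.15  1.9   0.    1.1   1.59]
(array([397. , 179.9]), array([47.7, 55.3]), array([ 414.7, -114. ,    8. ])) (array([341.4, 179.1]), array([50.1, 80.4]), array([423. , -49.5,   8. ]))
```

View pics/w13.png

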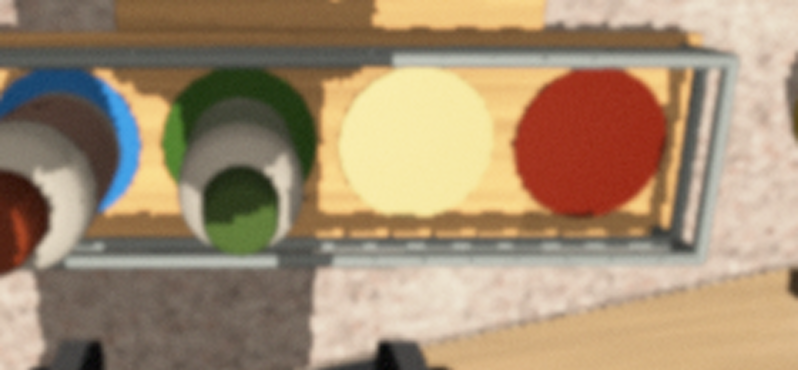

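View pics/s13.png

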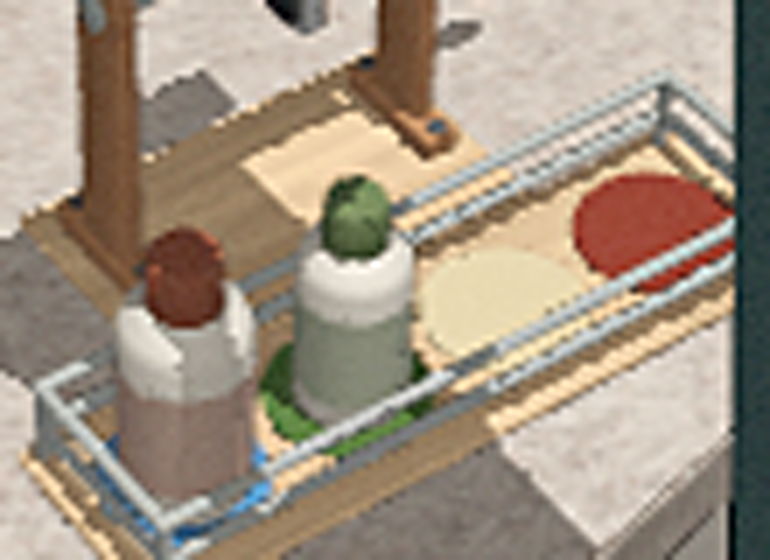

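```bash
python3 - <<'E'
from disc import *
c=cap('wrist'); s=cap('scene')
p=(190+210.5/2.85*0+240.5/2.85-.5,130+211.5/2.85-.5); q=(260+358.5/7-.5,220+204/7-.5)
print(plane(c,p,.106)*1000,plane(s,q,.106)*1000,tri((c,p),(s,q))*1000)
for z,x in ((.008,(431,28.7)),): 
    print('disc centre in scene crop',((proj(s,[.431,.0287,.008])[0]-[260,220])*7))
    print('cap top if centred',((proj(s,[.431,.0287,.106])[0]-[260,220])*7),'wrist',(proj(c,[.431,.0287,.106])[0]-[190,130])*2.85)
E
```

```text
[432.49230593  27.87669196 106.        ] [427.09689319  29.48651762 106.        ] [430.63107462  27.29029726 101.76765366]
disc centre in scene crop [341.93995492 388.73222696]
cap top if centred [348.92469299 193.43522962] wrist [236.8763997  215.21351316]
```

Call:
{"name": "carry_out", "arguments": {
  "steps": [
    [[4,35,0,0],[8,71,0,0],[8,71,-20,0],[8,71,-50,0],[8,71,-75,0],[8,71,-90,0],[8,71,-96,0],[8,71,-96,0],[8,71,-96,0],[8,71,-96,0]]
  ]
}}

```text
clock: 23.15
tcp_pos: [0.4376, 0.0995, 0.1048]
tool_rot: [-1.151, 1.293, -1.294]
contact_force: [-0.1, 0.1, -0.7]
gripper_width: 0.583
```

Call:
{"name": "carry_out", "arguments": {
  "steps": [
    [[0,0,0,0],[0,0,0,0],[0,0,0,0],[0,0,0,0],[0,0,10,0],[0,0,40,0],[0,0,80,0],[0,0,120,0],[0,0,130,0],[0,0,130,0]]
  ],
  "fingers": 15
}}

```text
clock: 24.4
tcp_pos: [0.437, 0.0995, 0.2345]
tool_rot: [-1.152, 1.293, -1.294]
contact_force: [-0.1, 0.6, -1.5]
gripper_width: 0.32
```

```bash
python3 st.py; python3 - <<'E'
from disc import *
s=cap('scene'); crop(s,240,160,370,300,4.2,'s14')
c=cap('wrist'); cv2.imwrite('pics/w14.png',c['bgr'])
E
```

```text
24.4 [437.   99.5 234.5] jaw ang -1.686 tilt [-0.    -1.     0.001] F [-0.1  0.6 -1.5] 0.31977527081031826 [0.07 0.13 1.82 0.   1.19 1.76]
```

View pics/s14.png

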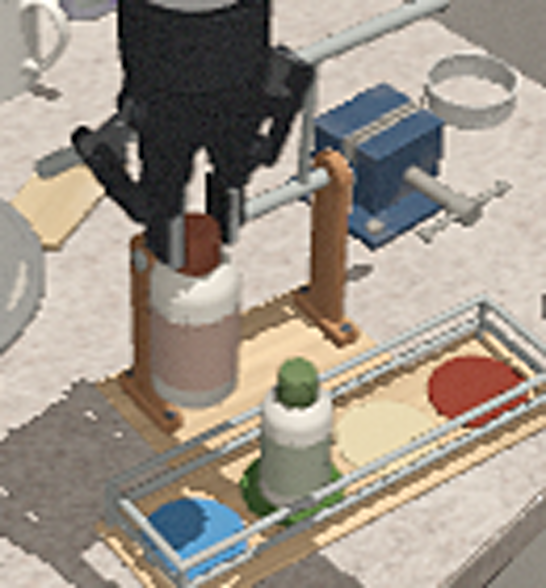

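View pics/w14.png

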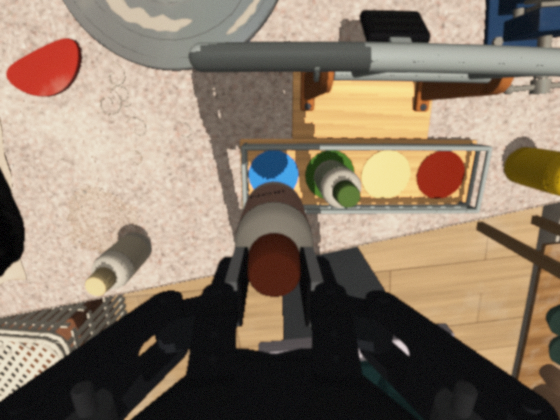

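Call:
{"name": "carry_out", "arguments": {
  "steps": [
    [[-5,-40,0,0],[-10,-90,0,0],[-15,-140,0,0],[-20,-190,0,0],[-24,-214,0,0],[-24,-214,0,0],[-24,-214,-30,0],[-24,-214,-60,0],[-24,-214,-90,0],[-24,-214,-90,0]]
  ]
}}

```text
clock: 25.75
tcp_pos: [0.4104, -0.1123, 0.1419]
tool_rot: [-1.156, 1.299, -1.287]
contact_force: [0.2, -0.2, -2.0]
gripper_width: 0.321
```

Call:
{"name": "carry_out", "arguments": {
  "steps": [
    [[0,0,-15,0],[0,0,-28,0],[0,0,-34,0],[0,0,-38,0],[0,0,-40,0],[0,0,-40,0],[0,0,-40,0],[0,0,-40,0],[0,0,-40,0],[0,0,-40,0]]
  ]
}}

```text
clock: 27.0
tcp_pos: [0.4134, -0.1146, 0.1048]
tool_rot: [-1.152, 1.293, -1.294]
contact_force: [-0.4, 1.1, 5.4]
gripper_width: 0.313
```

Call:
{"name": "carry_out", "arguments": {
  "steps": [
    [[0,0,0,0],[0,0,0,0],[0,0,0,0],[0,0,20,0],[0,0,60,0],[0,0,110,0],[0,0,150,0],[0,0,150,0],[0,0,150,0],[0,0,150,0]]
  ],
  "fingers": 50
}}

```text
clock: 28.25
tcp_pos: [0.412, -0.114, 0.2529]
tool_rot: [-1.154, 1.296, -1.291]
contact_force: [0.9, 0.3, -1.0]
gripper_width: 0.588
```

```bash
python3 st.py; python3 - <<'E'
from disc import *
c=cap('wrist'); cv2.imwrite('pics/w15.png',c['bgr'])
E
```

```text
28.25 [ 412.  -114.   252.9] jaw ang -1.686 tilt [-0.001 -1.    -0.003] F [ 0.9  0.3 -1. ] 0.5882493936095601 [-0.43  0.08  1.83  0.    1.24  1.25]
```

View pics/w15.png

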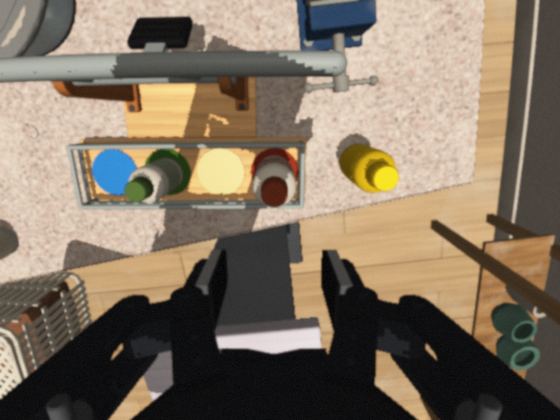

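Call:
{"name": "carry_out", "arguments": {
  "steps": [
    [[0,50,0,0],[0,105,0,0],[0,160,0,0],[0,215,0,0],[0,270,0,0],[0,325,0,0],[-1,375,0,0],[-1,388,0,0],[-1,388,0,0],[-1,388,0,0]]
  ]
}}

```text
clock: 29.55
tcp_pos: [0.4118, 0.2721, 0.2538]
tool_rot: [-1.154, 1.294, -1.295]
contact_force: [0.0, -0.5, 0.0]
gripper_width: 0.584
```

```bash
python3 st.py; python3 - <<'E'
from disc import *
c=cap('wrist'); cv2.imwrite('pics/w16.png',c['bgr'])
s=cap('scene'); t=cap('top'); 
cv2.imwrite('pics/b16.png',np.hstack([cv2.resize(x['bgr'][y0:y0+60,x0:x0+60],None,fx=6,fy=6,interpolation=cv2.INTER_CUBIC) for x,x0,y0 in ((s,205,290),(t,150,250))]))
E
```

```text
29.55 [411.8 272.1 253.8] jaw ang -1.687 tilt [ 0.001 -1.    -0.001] F [ 0.  -0.5  0. ] 0.584057451580419 [ 0.44  0.18  1.7  -0.    1.26  2.13]
```

View pics/w16.png

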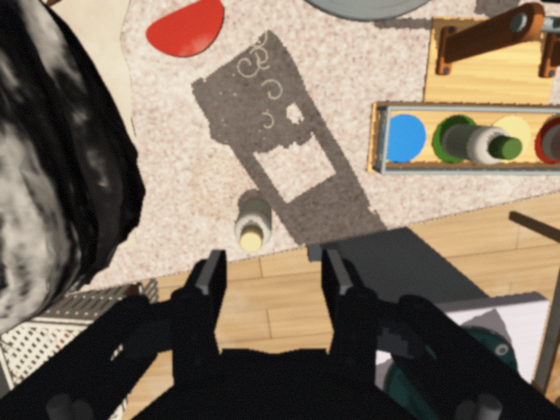

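View pics/b16.png

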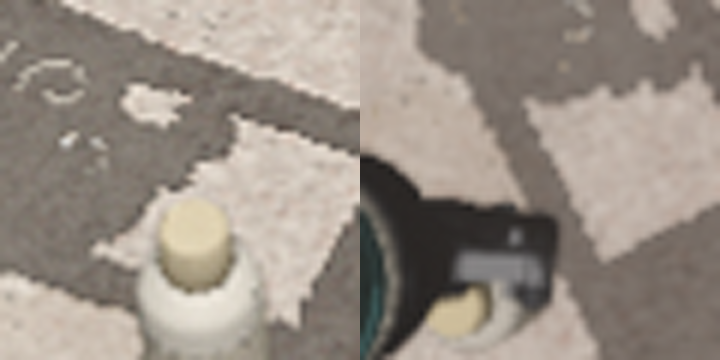

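```bash
python3 - <<'E'
from disc import *
c=cap('wrist'); s=cap('scene')
print(ell(c,(230,222,275,255),(18,40,90),(35,200,255),.104))
crop(c,220,180,290,260,8,'w16z')
p=(251,240);q=(205+195/6-.5,290+222/6-.5)
print(tri((c,p),(s,q))*1000,plane(c,p,.104)*1000,plane(s,q,.104)*1000)
E
```

```text
(array([251.2, 237.4]), array([25.9, 32.7]), array([364.4, 302.2, 104. ]))
[360.75324425 302.08127346 103.54267675] [361.42866686 302.88656255 104.        ] [360.05371751 301.36425506 104.        ]
```

View pics/w16z.png

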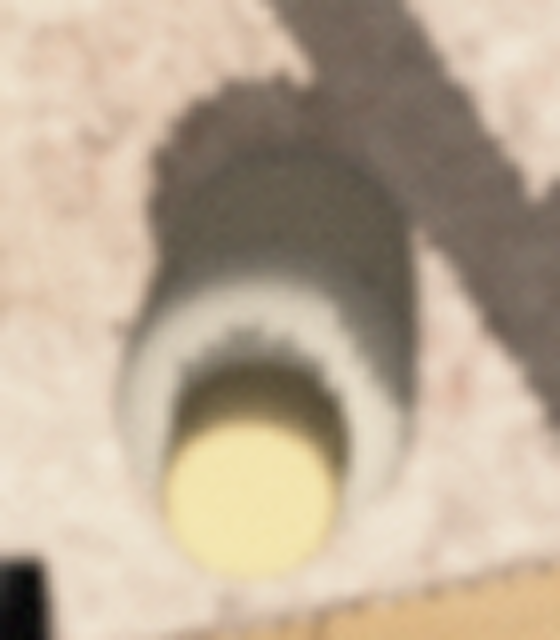

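Call:
{"name": "carry_out", "arguments": {
  "steps": [
    [[-25,14,0,0],[-52,28,0,0],[-52,28,-30,0],[-52,28,-70,0],[-52,28,-110,0],[-52,28,-110,0],[-52,28,-110,0],[-52,28,-110,0],[-52,28,-110,0],[-52,28,-110,0]]
  ]
}}

```text
clock: 31.05
tcp_pos: [0.3604, 0.3017, 0.1449]
tool_rot: [-1.151, 1.293, -1.293]
contact_force: [0.8, -0.8, -0.3]
gripper_width: 0.583
```

```bash
python3 st.py; python3 - <<'E'
from disc import *
c=cap('wrist'); cv2.imwrite('pics/w17.png',c['bgr'])
s=cap('scene'); crop(s,180,220,300,360,4.2,'s17')
print(proj(c,[.360,.302,.104]))
E
```

```text
31.05 [360.4 301.7 144.9] jaw ang -1.686 tilt [-0.001 -1.     0.001] F [ 0.8 -0.8 -0.3] 0.583099316513374 [0.55 0.28 1.89 0.   0.97 2.24]
[[273.27896816 233.07023147]]
```

View pics/w17.png

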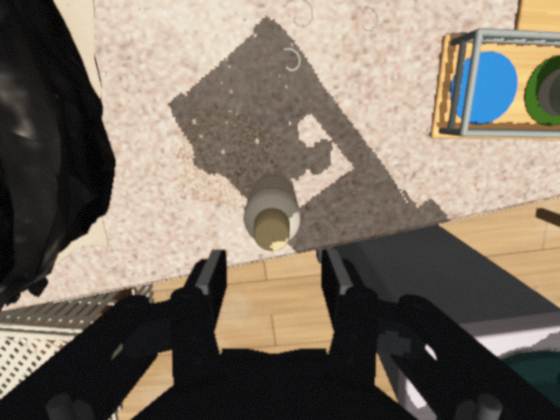

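View pics/s17.png

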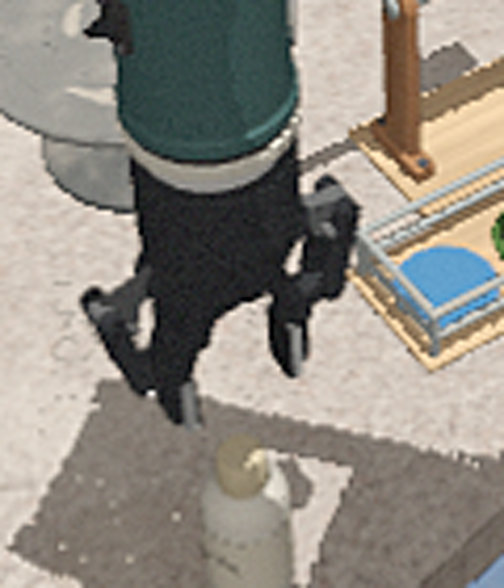

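Call:
{"name": "carry_out", "arguments": {
  "steps": [
    [[0,0,-20,0],[0,1,-40,0],[0,1,-52,0],[0,1,-56,0],[0,1,-56,0],[0,1,-56,0],[0,1,-56,0],[0,1,-56,0],[0,1,-56,0],[0,1,-56,0]]
  ]
}}

```text
clock: 32.4
tcp_pos: [0.3601, 0.3025, 0.0883]
tool_rot: [-1.152, 1.294, -1.293]
contact_force: [-0.2, -0.4, -0.6]
gripper_width: 0.583
```

Call:
{"name": "carry_out", "arguments": {
  "steps": [
    [[0,0,0,0],[0,0,0,0],[0,0,0,0],[0,0,0,0],[0,0,10,0],[0,0,40,0],[0,0,80,0],[0,0,120,0],[0,0,150,0],[0,0,150,0]]
  ],
  "fingers": 13
}}

```text
clock: 33.65
tcp_pos: [0.3613, 0.3033, 0.2407]
tool_rot: [-1.147, 1.292, -1.293]
contact_force: [0.9, 0.8, -2.1]
gripper_width: 0.301
```

```bash
python3 st.py; python3 - <<'E'
from disc import *
c=cap('wrist'); cv2.imwrite('pics/w18.png',c['bgr'])
s=cap('scene'); crop(s,180,200,300,340,4.2,'s18')
E
```

```text
33.65 [361.3 303.3 240.7] jaw ang -1.686 tilt [-0.003 -1.     0.004] F [ 0.9  0.8 -2.1] 0.3014445403270469 [0.55 0.16 1.77 0.   1.21 2.24]
```

View pics/w18.png

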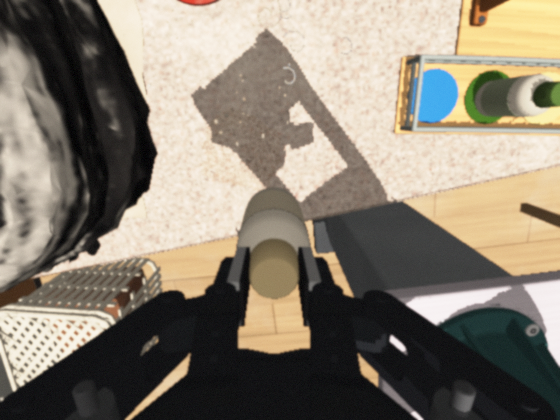

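View pics/s18.png

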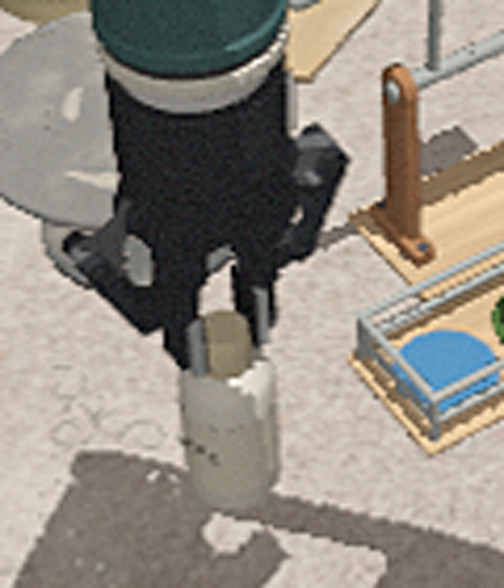

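Call:
{"name": "carry_out", "arguments": {
  "steps": [
    [[10,-45,0,0],[20,-95,0,0],[30,-145,0,0],[40,-200,0,0],[50,-255,0,0],[58,-310,0,0],[62,-345,0,0],[62,-345,0,0],[62,-345,-40,0],[62,-345,-60,0]]
  ]
}}

```text
clock: 35.0
tcp_pos: [0.4196, -0.041, 0.1757]
tool_rot: [-1.155, 1.298, -1.29]
contact_force: [-0.4, 0.1, -0.7]
gripper_width: 0.297
```

Call:
{"name": "carry_out", "arguments": {
  "steps": [
    [[0,0,-20,0],[0,0,-40,0],[0,0,-60,0],[0,0,-60,0],[0,0,-60,0],[0,0,-60,0],[0,0,-60,0],[0,0,-60,0],[0,0,-60,0],[0,0,-60,0]]
  ]
}}

```text
clock: 36.25
tcp_pos: [0.4221, -0.0425, 0.1183]
tool_rot: [-1.152, 1.294, -1.294]
contact_force: [1.2, 0.1, -2.0]
gripper_width: 0.298
```

```bash
python3 st.py; python3 - <<'E'
from disc import *
c=cap('wrist'); cv2.imwrite('pics/w19.png',c['bgr'])
E
```

```text
36.25 [422.1 -42.5 118.3] jaw ang -1.686 tilt [-0. -1.  0.] F [ 1.2  0.1 -2. ] 0.29753052458792917 [-0.26  0.26  2.01  0.    0.87  1.42]
```

View pics/w19.png

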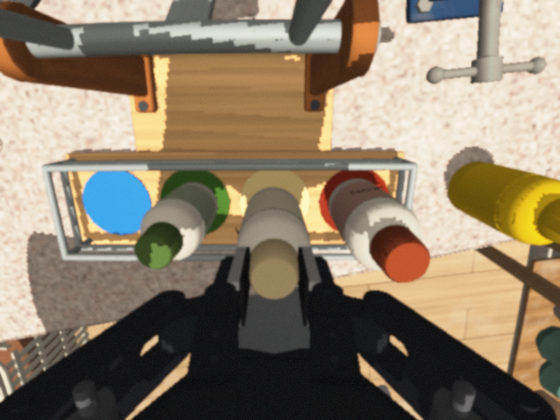

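Aligned over the cream disc. Lower, release, rise.

Call:
{"name": "carry_out", "arguments": {
  "steps": [
    [[0,0,-10,0],[0,0,-16,0],[0,0,-20,0],[0,0,-22,0],[0,0,-22,0],[0,0,-22,0],[0,0,-22,0],[0,0,-22,0],[0,0,-22,0],[0,0,-22,0]]
  ]
}}

```text
clock: 37.55
tcp_pos: [0.4222, -0.0425, 0.0964]
tool_rot: [-1.152, 1.293, -1.294]
contact_force: [-0.6, 1.5, 5.7]
gripper_width: 0.299
```

Call:
{"name": "carry_out", "arguments": {
  "steps": [
    [[0,0,0,0],[0,0,0,0],[0,0,0,0],[0,0,20,0],[0,0,60,0],[0,0,110,0],[0,0,170,0],[0,0,230,0],[0,0,270,0],[0,0,270,0]]
  ],
  "fingers": 50
}}

```text
clock: 38.8
tcp_pos: [0.424, -0.043, 0.3696]
tool_rot: [-1.148, 1.287, -1.298]
contact_force: [0.3, -0.4, 0.1]
gripper_width: 0.59
```

```bash
python3 st.py; python3 - <<'E'
from disc import *
c=cap('wrist'); cv2.imwrite('pics/w20.png',c['bgr']); 
s=cap('scene'); crop(s,265,220,375,300,7,'s20')
E
```

```text
38.8 [424.  -43.  369.6] jaw ang -1.686 tilt [ 0.001 -1.     0.007] F [ 0.3 -0.4  0.1] 0.5899366628514451 [-0.26 -0.02  1.64  0.    1.51  1.42]
```

View pics/w20.png

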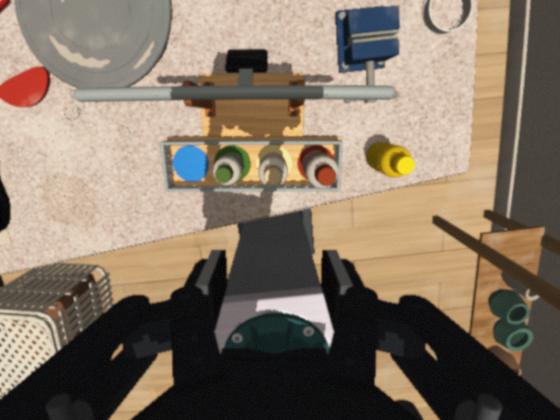

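View pics/s20.png

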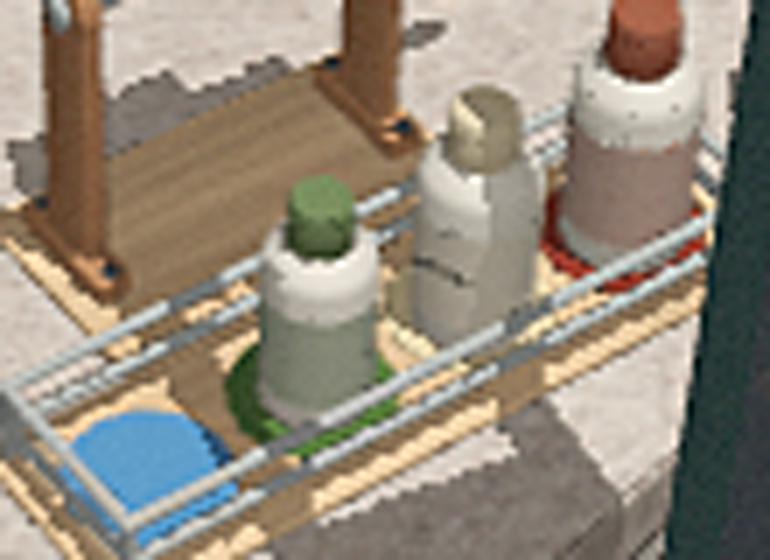

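```bash
python3 - <<'E'
from disc import *
c=cap('wrist'); s=cap('scene'); crop(c,150,120,360,200,3.8,'w20z')
D=dict(moss=(431,28.6,106),bone=(422.8,-43,112),iron=(414.7,-114.4,120))
for n,(x,y,z) in D.items():
    P=[[x/1e3,y/1e3,z/1e3],[x/1e3,y/1e3,.008]]
    print(n,((proj(c,P)-[150,120])*3.8).round(0).tolist(),((proj(s,P)-[265,220])*7).round(0).tolist())
E
```

```text
moss [[274.0, 194.0], [311.0, 154.0]] [[314.0, 193.0], [307.0, 389.0]]
bone [[472.0, 197.0], [472.0, 153.0]] [[480.0, 100.0], [465.0, 307.0]]
iron [[676.0, 200.0], [632.0, 153.0]] [[640.0, 6.0], [616.0, 229.0]]
```

View pics/w20z.png

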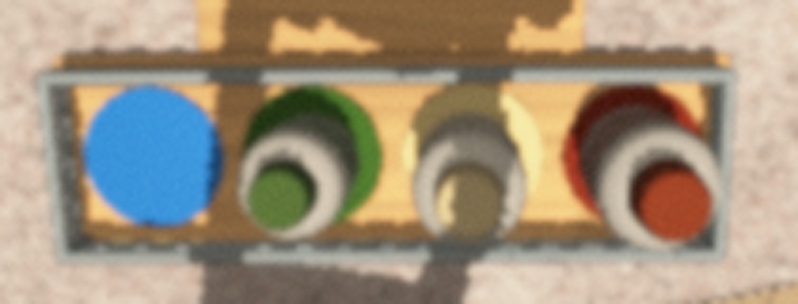

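Call:
{"name": "carry_out", "arguments": {
  "steps": [
    [[45,6,0,0],[95,12,0,0],[140,19,0,0],[145,19,0,0],[145,19,0,0],[145,19,-40,0],[145,19,-80,0],[145,19,-120,0],[145,19,-141,0],[145,19,-141,0]]
  ],
  "fingers": 0
}}

```text
clock: 40.25
tcp_pos: [0.564, -0.0234, 0.2236]
tool_rot: [-1.156, 1.298, -1.291]
contact_force: [0.2, 0.8, 0.3]
gripper_width: -0.0
```

```bash
python3 st.py; python3 - <<'E'
from disc import *
c=cap('wrist'); cv2.imwrite('pics/w21.png',c['bgr']); 
s=cap('scene'); crop(s,200,100,400,250,4,'s21')
E
```

```text
40.25 [564.  -23.4 223.6] jaw ang -1.686 tilt [-0.    -1.    -0.005] F [0.2 0.8 0.3] -0.0003294988398533473 [-0.16  0.32  1.59 -0.    1.24  1.52]
```

View pics/w21.png

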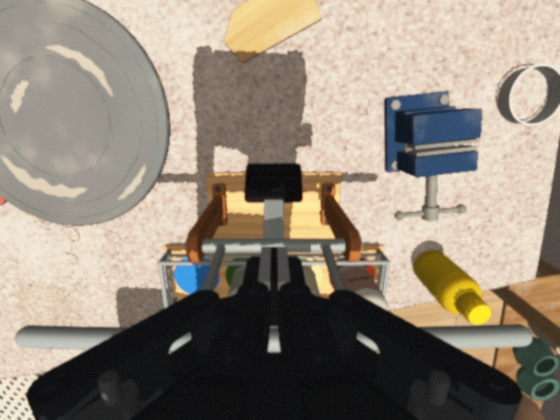

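View pics/s21.png

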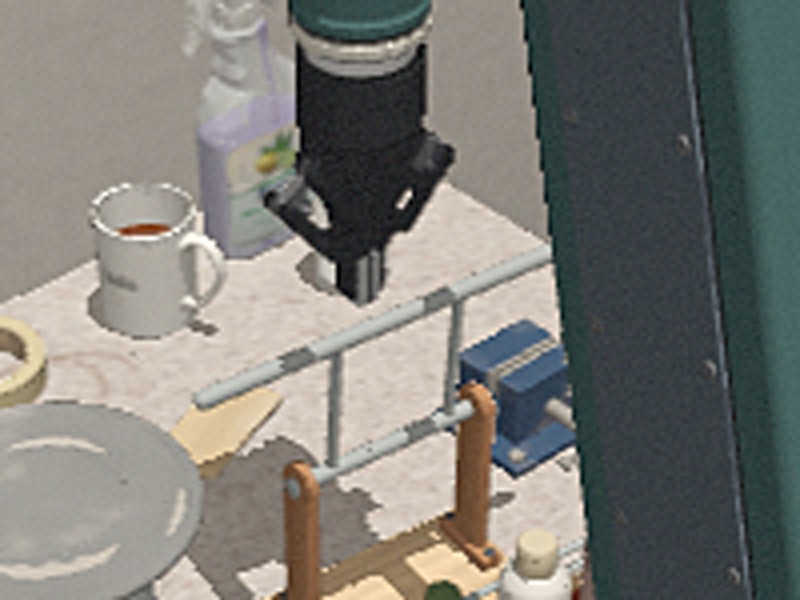

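Call:
{"name": "carry_out", "arguments": {
  "steps": [
    [[-15,2,0,0],[-27,3,0,0],[-38,4,-2,0],[-50,6,-4,0],[-60,7,-8,0],[-70,8,-13,0],[-77,9,-18,0],[-84,10,-23,0],[-92,11,-30,0],[-99,11,-37,0]]
  ]
}}

```text
clock: 41.6
tcp_pos: [0.4677, -0.0122, 0.1877]
tool_rot: [-1.152, 1.294, -1.293]
contact_force: [1.5, 1.3, -1.3]
gripper_width: 0.0
```

```bash
python3 st.py; python3 - <<'E'
from disc import *
s=cap('scene'); crop(s,200,100,400,250,4,'s22')
E
```

```text
41.6 [467.7 -12.2 187.7] jaw ang -1.686 tilt [-0.001 -1.     0.   ] F [ 1.5  1.3 -1.3] 0.00034130065254262947 [-0.17  0.22  1.84  0.    1.08  1.51]
```

View pics/s22.png

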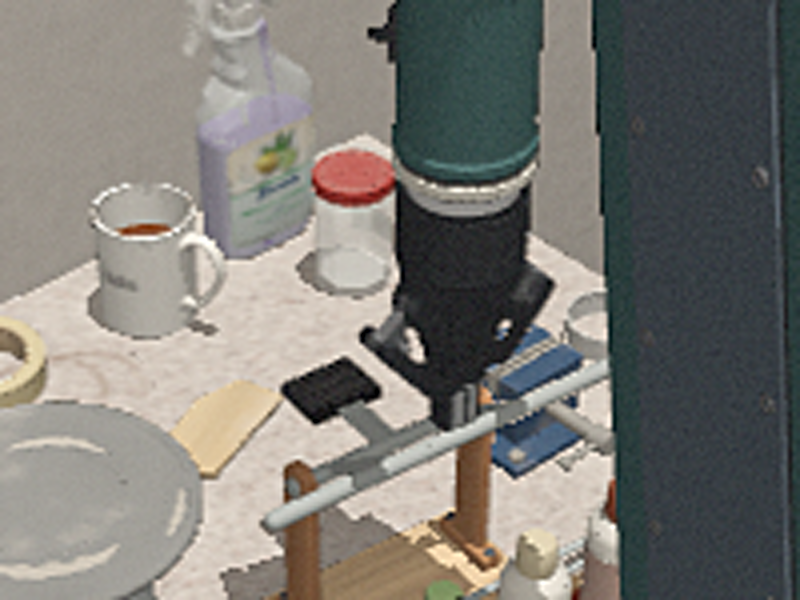

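Call:
{"name": "carry_out", "arguments": {
  "steps": [
    [[4,0,0,0],[4,0,40,0],[-10,1,45,0],[-20,2,45,0],[-20,2,35,0],[-20,2,25,0],[-20,2,16,0],[-24,3,9,0],[-29,3,1,0],[-29,3,1,0]]
  ]
}}

```text
clock: 42.9
tcp_pos: [0.4381, -0.0093, 0.1885]
tool_rot: [-1.153, 1.295, -1.293]
contact_force: [-0.7, -0.9, 0.0]
gripper_width: -0.002
```

```bash
python3 st.py; python3 - <<'E'
from disc import *
s=cap('scene'); crop(s,200,100,400,250,4,'s23')
E
```

```text
42.9 [438.1  -9.3 188.5] jaw ang -1.686 tilt [-0.    -1.    -0.001] F [-0.7 -0.9  0. ] -0.0019587720828759753 [-0.18  0.18  1.9   0.    1.07  1.51]
```

View pics/s23.png

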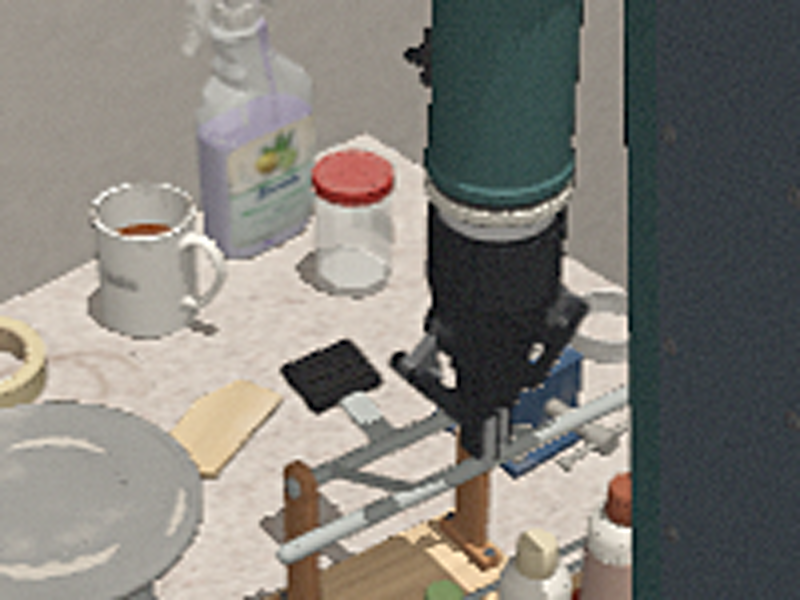

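Call:
{"name": "carry_out", "arguments": {
  "steps": [
    [[-3,0,-6,0],[-6,1,-13,0],[-8,1,-19,0],[-10,1,-25,0],[-11,1,-31,0],[-12,1,-37,0],[-13,1,-42,0],[-13,1,-47,0],[-13,1,-50,0],[-13,1,-50,0]]
  ]
}}

```text
clock: 44.2
tcp_pos: [0.426, -0.0085, 0.139]
tool_rot: [-1.153, 1.294, -1.293]
contact_force: [0.1, -0.3, -0.3]
gripper_width: 0.001
```

```bash
python3 st.py; python3 - <<'E'
from disc import *
s=cap('scene'); crop(s,220,160,370,280,5,'s24')
E
```

```text
44.2 [426.   -8.5 139. ] jaw ang -1.686 tilt [-0. -1. -0.] F [ 0.1 -0.3 -0.3] 0.000941953649859071 [-0.18  0.23  1.98  0.    0.93  1.5 ]
```

View pics/s24.png

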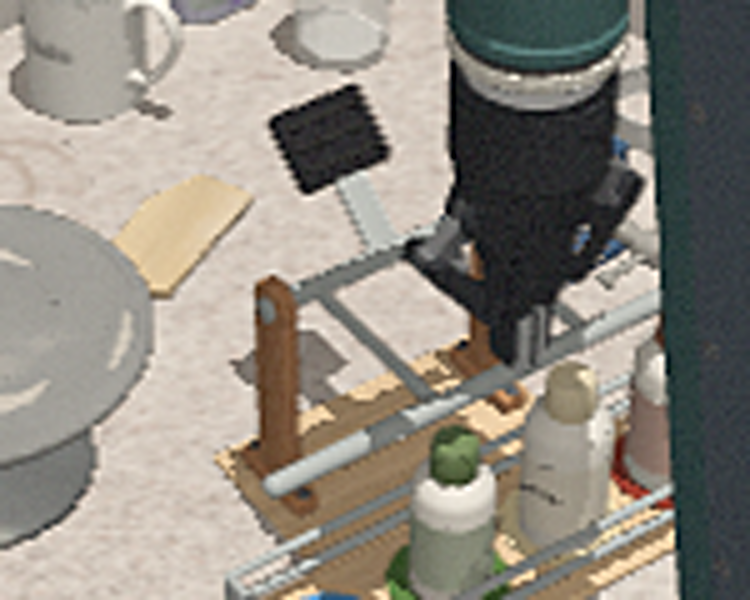

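Call:
{"name": "carry_out", "arguments": {
  "steps": [
    [[0,0,-1,0],[0,0,-2,0],[0,0,-3,0],[0,0,-4,0],[0,0,-5,0],[0,0,-5,0],[0,0,-5,0],[0,0,-5,0],[0,0,-5,0],[0,0,-5,0]]
  ]
}}

```text
clock: 45.5
tcp_pos: [0.4266, -0.0086, 0.137]
tool_rot: [-1.152, 1.292, -1.294]
contact_force: [-9.7, 1.0, 36.5]
gripper_width: -0.001
```

Call:
{"name": "carry_out", "arguments": {
  "steps": [
    [[0,0,5,0],[0,0,30,0],[0,0,80,0],[0,0,140,0],[0,0,200,0],[0,0,235,0],[0,0,235,0],[0,0,235,0],[0,0,235,0],[0,0,235,0]]
  ]
}}

```text
clock: 46.75
tcp_pos: [0.4254, -0.0084, 0.3681]
tool_rot: [-1.154, 1.296, -1.292]
contact_force: [-0.1, -0.6, -0.2]
gripper_width: 0.001
```

```bash
python3 st.py; python3 - <<'E'
from disc import *
c=cap('wrist'); cv2.imwrite('pics/w25.png',c['bgr']); crop(c,140,110,360,210,3.6,'w25z')
s=cap('scene'); crop(s,220,160,370,280,5,'s25')
D=dict(moss=(431,28.6,106),bone=(422.8,-43,112),iron=(414.7,-114.4,120))
for n,(x,y,z) in D.items():
    P=[[x/1e3,y/1e3,z/1e3],[x/1e3,y/1e3,.008]]
    print(n,((proj(c,P)-[140,110])*3.6).round(0).tolist())
E
```

```text
46.75 [425.4  -8.4 368.1] jaw ang -1.686 tilt [-0.    -1.    -0.002] F [-0.1 -0.6 -0.2] 0.001355427070479053 [-0.18 -0.01  1.64  0.    1.52  1.5 ]
moss [[385.0, 216.0], [403.0, 179.0]]
bone [[573.0, 219.0], [555.0, 178.0]]
iron [[767.0, 223.0], [707.0, 178.0]]
```

View pics/w25z.png

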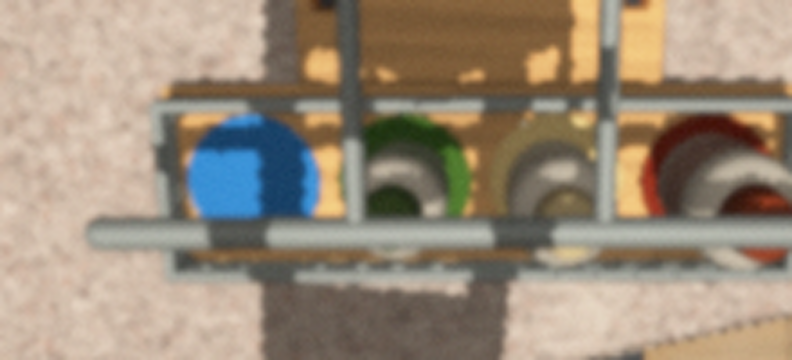

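View pics/s25.png

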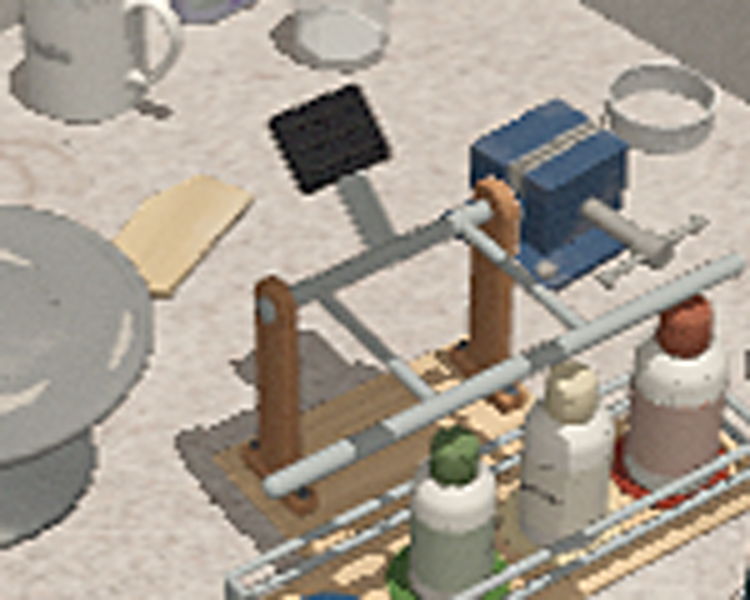

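Call:
{"name": "carry_out", "arguments": {
  "steps": [
    [[0,-40,0,0],[0,-90,0,0],[0,-140,0,0],[0,-190,0,0],[0,-240,0,0],[0,-290,0,0],[0,-310,0,0],[0,-310,0,0],[0,-310,0,0],[0,-310,0,0]]
  ]
}}

```text
clock: 48.1
tcp_pos: [0.4261, -0.317, 0.3695]
tool_rot: [-1.153, 1.292, -1.292]
contact_force: [-0.0, -0.0, -0.5]
gripper_width: 0.001
```

```bash
python3 - <<'E'
from disc import *
t=cap('top'); s=cap('scene'); cv2.imwrite('pics/t26.png',t['bgr']); crop(s,0,160,380,360,2.1,'s26')
for n,x,y,z in (('moss',431,28.6,106),('bone',422.8,-43,112),('iron',414.7,-114.4,120)): print(n,proj(s,[x/1e3,y/1e3,z/1e3]))
crop(s,280,220,380,290,8,'s27')
E
```

```text
moss [[309.8768801  247.61454652]]
bone [[333.6341154  234.24983097]]
iron [[356.49040795 220.81134364]]
```

View pics/t26.png

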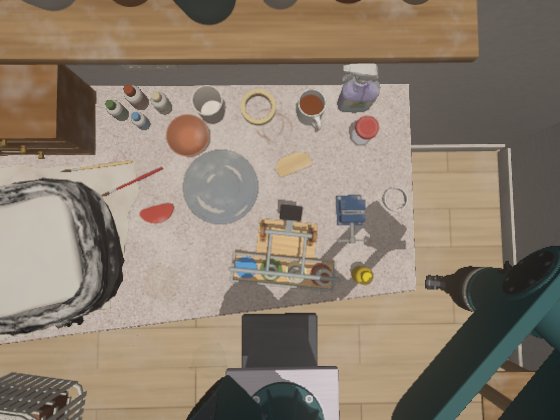

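View pics/s26.png

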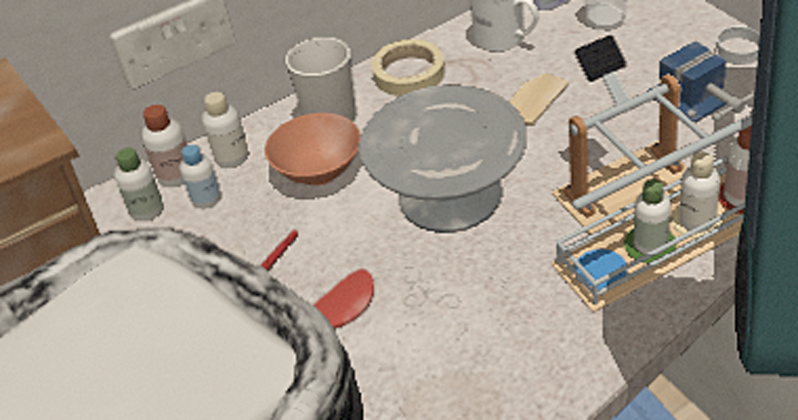

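View pics/s27.png

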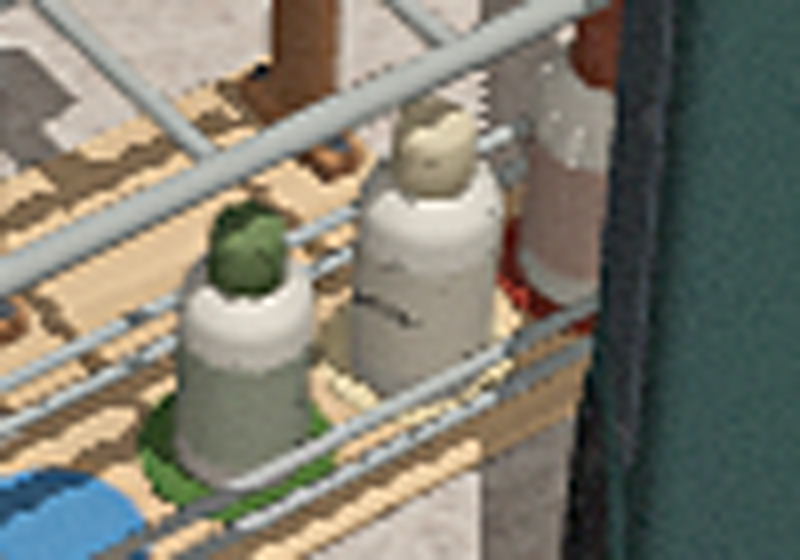

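All set: bottles upright on their own discs, keeper down, bystanders unmoved, no blue bottle loose.

```bash
python3 st.py; python3 -c "
from station import arm; print(arm.sign_off())"
```

```text
48.2 [ 426.2 -317.4  369.6] jaw ang -1.685 tilt [-0. -1.  0.] F [-0.8 -0.3 -0.3] 0.003526215074128221 [-0.77  0.16  1.45  0.    1.54  0.91]
the job is handed in; nothing more can be done
None
```

The job is done and handed in at 48 s, well inside the 210 s. I pressed the paddle down until the keeper hit its upper stop. With the keeper up, I swapped the red-brown and green bottles by way of the empty blue disc. I stood the loose cream bottle on its own disc, then tipped the rail down again.

- **Knocked bottle:** the cream bottle had been knocked about 6 cm before I reached it. I measured it again and gripped it at its new place.
- **Absent bottle:** no loose blue bottle was in any view, so the blue disc stays empty.
- **Placing:** in the wrist view with the keeper still up, all three bottles stood upright within about 3 mm of their disc centres. An earlier look at the green bottle disagreed slightly: the scene camera read it about 4 mm toward the robot, the wrist camera 1–2 mm away from it. Both are well inside 12 mm.
- **Keeper:** the rail end is back at its starting image position to about 1 pixel. It met a hard stop with the fingertips on its top, at z of about 137 mm. The last press reached 36 N at the wrist, close to the 40 N limit set for the arm and gripper body.
- **Final state:** in the last pictures the rubber kidney, wooden rib, ring cutter, yellow look-alike and spares look unmoved, and the arm stands clear. In the last scene view the arm partly hid the red-brown bottle. It had been seen upright on its disc just before, after the rail was down.

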